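Set and close the cam lever of a glue press

TASK

Two round birch blanks have been glued together and lie in the little bench press. Screw the black nut down (clockwise) until the red quick-release lever meets firm resistance, about 9 N near its end, half-way down from upright; then close the lever fully home on its stop, so that the bar clamps the blanks well. Never force the lever, and leave the other things on the bench where they are.

Things in the scene. Friction and masses are not known exactly. Their poses are not given: they have to be found in the camera images.
- press: Glue press fixed to the bench: plywood base 200 x 330 x 18 mm, origin at the centre of its underside, z up, y along the base from the red lever's end (-y) to the black nut's end (+y). Steel studs stand at y = +125 and -125 mm; between them two round blanks (190 mm) under a packing block 80 x 70 mm. The stack's height differs by up to 1.5 mm from job to job and is not measured.
- bar: Dark wooden press bar over the blanks, 38 x 292 x 22 mm, along the press's y; origin on the nut's axis in its top face, about 80 mm above the bench. Its metal nose presses on the packing block half-way between nut and lever. Light springs hold it up against nut and cam; it sinks and tilts by a few mm as either goes down.
- nut_grip (a point): Black knurled round nut on the +y stud, 43 mm across, 24 mm high; the point is on its axis, 10 mm below its top, 20 mm above the bar's top. Clockwise from above it goes down 8 mm a turn, against about 0.35 N m. It starts too slack by 1 to 3.4 rad. Each mm it goes down adds about 2.8 N to the lever's resistance half-way down (lever at 1.2 rad) and some 30 N to the final clamping.
- lever_pin (a point): Centre of the lever's pivot pin, at the press's -y end, 108.5 mm above the bench; the pin lies along the press's x axis, so the lever swings in the upright plane through both studs.
- lever_end (a point): Point near the free end of the red lever, 90 mm from the pin, mid-thickness. The red handle is 18 mm wide (along the press's x), 10 mm thick, and runs from 30 to 110 mm from the pin; its middle plane passes 3 mm from the pin's centre (above it when closed).
- lever_angle (a joint): Lever angle, rad: 0 leaning 0.48 past upright to the nut, 0.48 upright, 2.05 on its stop: level, away from the nut. Free (1 to 2 N) until the cam bites. Rightly set, 85 mm from the pin it pushes back with 8.7 N (8 to 9.5) while held at 1.2, near the peak; cam's dead centre 1.71; past 1.95 it goes home by itself; let go earlier it may spring back. Open it before feeling anew.
- lever: Red quick-release lever with its aluminium cam; origin at the pin. The cam (radius 20 mm, 12 mm off centre) bears on the steel plate on top of the bar. On its stop it presses the bar with 110 to 146 N when the nut is rightly set (aim at 128). Unloaded it stays where it is left.
- stamp: Bystander: turned wooden hand stamp, standing, 34 mm across, 75 mm high; origin at the centre of its underside.
- coaster: Bystander: round wooden coaster lying behind the press, 100 mm across, 5 mm thick; origin at its underside.
- marker_b: Bystander: white and black marker pen, 135 mm long, lying to the left of the press.
- sanding_block: Bystander: brown cork sanding block 56 x 97 x 28 mm; origin at the centre of its underside.

How it is judged:
By the outcome, as a careful person would: the job done as asked, in the order asked, and still so for the second after the job is handed in, with the robot touching nothing.
It also fails if it takes over 72 s, if anything falls off the work surface, if the arm or the gripper's body presses on something with over 40 N, if the wrist force passes 120 N, or if a joint passes its speed limit or range.

ROBOT

A 7-joint arm with a two-finger parallel gripper is mounted at the origin on a cart in front of the work surface, level with it; the furniture and walls round the work are solid. World frame = base frame: x ahead of the robot, y to its left, z up, the work surface at z = 0. Lengths are in m, angles in rad, forces in N, time in s.
With the tool pointing down it reaches from about 0.4 to 0.9 m from the base axis. Payload 5.6 kg.
Tool frame: the origin (TCP) lies at the very end of the fingers, on their centre line; the grasp point (between the pads) lies 19 mm behind it (manip.grasp_offset is the distance from the TCP to the grasp point, in m); x points along the fingers, y is the direction in which the jaws open and shut, and the axes are right-handed (so a half turn about x gives the same grasp; the last joint's range is limited). The gripper opens to 92 mm and grips with 3 to 60 N. Pads are 20 mm wide; open, the fingers measure 128 mm over their backs; the gripper's body (75 mm by 189 mm) begins 69 mm behind the grasp point.
Start: joints at [1.121, 0.468, -0.012, 1.603, 0.006, 1.071, -0.056], TCP at [0.257, -0.597, 0.18] pointing down, gripper open.
Joint ranges: [-2.53, 2.53], [-0.31, 2.02], [-1.57, 1.55], [0.28, 2.44], [-1.29, 4.43], [0.15, 1.84], [-2.92, 2.92]. Speed limits (rad/s): [2.57, 2.57, 3.14, 3.14, 3.14, 3.14, 3.14].

INTERFACE

Orientations are given as a rotation vector (axis times angle).
In Python, from cell import sensors, read_camera, order, manip gives the robot as it stands. The module is installed in compiled form; this text tells all that it offers.
- The arm moves only by the tool carry_out, never from a script. Its argument "deltas" is text: rows parted by semicolons, each of 5 numbers parted by spaces: the shift along the tool's x, y, z in m, then the turn about the tool's x in rad, then the opening, from 0 (shut) to 1 (fully open). A call has 1 to 12 rows; each row is the pose to reach, as a shift and turn from the pose measured when the call began, along the tool's axes at that moment; what a row does not reach only later rows make up. A row lasts 1/10 s, in which the tool goes at most 50 mm and 8.59 degrees, less where a joint would pass 70% of its speed; a pose out of reach is approached as far as the arm can. A call with a gripper value outside its range is refused whole. The fingers move at their own pace and stop on an object; "force" is the grip in N (left out, the last holds). Time passes only in rows, so rows that repeat a pose let the fingers close. It gives the time, the measured TCP pose, the force and the opening at its end, in the units of the state.
- sensors.get_obs(): the state, without advancing time (a new reading comes with each control period).
- read_camera(name): name is "scene" or "top"; returns a dict with "img" (400x640x3 uint8, red, green, blue), "range_z" (400x640 float32, m along the optical axis (not along the pixel's ray), 0 where there is no reading), "fx", "fy", "cx", "cy" (pixels), "origin" and "attitude" of the camera in the world. Camera axes: x right, y down, z forward; pixel columns grow to the right and rows downward; lengths in m; the calibration is good to about 2 mm. A picture is of the moment at which its call begins.
- order.hand_in(): hands the job in, once; it reports no verdict.
The state is a dict: "clock": time; "qpos": joint angles; "dq": joint speeds; "joint_efforts": joint torques, N m; "tcp_pos": TCP position; "ee_rot": TCP orientation; "wrist_force": force on the tool from outside, world axes, zero at the start; "ft_torque": the same for the moment, N m; "grip_width": finger opening in m.
Only numpy, scipy, OpenCV 4.12 (cv2) and the standard library are available. Lean on these libraries where they do the work, as an engineer would, in place of code of your own. Each camera call takes 0.05 s, during which the arm holds its last target.

## Working session

There is one attempt and no reset: what is moved stays moved. The work goes in short steps, Python scripts to look and compute and a tool call to move; the robot and the scene stay as the last step left them, time stands still between calls to the robot, and variables do not carry over. Pictures are saved under pics/ and viewed, and the job is handed in when it is done.

Besides the shell and the picture viewer there is one more tool, called after "Request:" by a JSON object that holds its "op" and its "data", one argument or row to a line. carry_out: Moves the arm, as the interface text tells. Its arguments: {"type":"object","properties":{"deltas":{"type":"string"},"force":{"type":"number"}},"required":["deltas"]}

```bash
ls; mkdir -p pics; python3 - <<'E'
from cell import sensors, read_camera, order, manip
import cv2, numpy as np
o=sensors.get_obs()
for k,v in o.items(): print(k,np.round(v,3))
print(manip.grasp_offset)
for n in("scene","top"):
    c=read_camera(n); cv2.imwrite(f"pics/{n}0.png",c["img"][:,:,::-1]); print(n,c["fx"],c["cx"],c["cy"],np.round(c["origin"],3),np.round(c["attitude"],3))
    np.savez(f"{n}0.npz",**c)
E
```

```text
pics
clock 0.0
qpos [ 1.121  0.468 -0.012  1.604  0.006  1.071 -0.056]
dq [-0.     0.     0.001  0.002  0.     0.002  0.003]
joint_efforts [ 0.0000e+00 -5.2057e+01 -1.2000e-02 -2.4375e+01 -5.7000e-02  1.7000e-02
  0.0000e+00]
tcp_pos [ 0.257 -0.596  0.179]
ee_rot [ 1.998  0.414 -1.999]
wrist_force [ 0.757 -0.602  0.643]
ft_torque [-0.007 -0.01   0.019]
grip_width 0.092
0.0187
scene 414.09760542548815 318.0780420017356 200.7264937897849 [0.115 0.826 0.851] [-0.642  2.561 -1.27 ]
top 461.5050174171744 319.4988495167212 196.8155037891991 [ 0.479 -0.011  1.408] [-2.176  2.211 -0.062]
```

View pics/scene0.png

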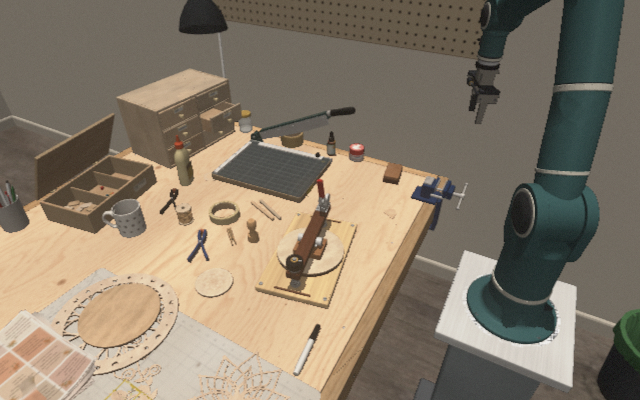

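View pics/top0.png

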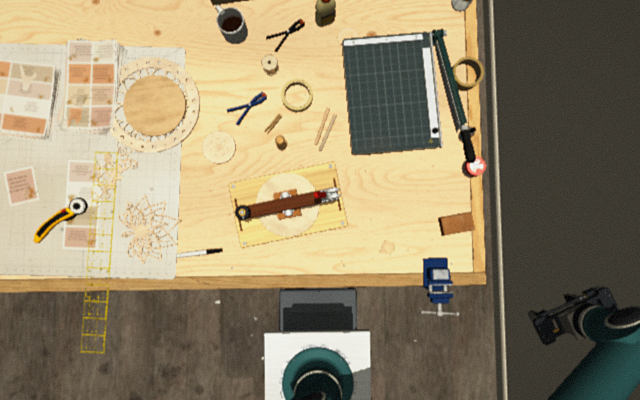

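The scene view shows the nut at about (296,264) and the red lever at (322,190). In the top view the nut is at (243,213) and the lever at about (325,197). Next I zoom in and measure.

```bash
cat > h.py <<'E'
import numpy as np, cv2
from scipy.spatial.transform import Rotation as R
def ray(c,u,v):
    d=np.array([(u-c["cx"])/c["fx"],(v-c["cy"])/c["fy"],1.0]); return c["origin"],R.from_rotvec(c["attitude"]).as_matrix()@d
def onplane(c,u,v,z):
    o,d=ray(c,u,v); return o+d*(z-o[2])/d[2]
def tri(c1,p1,c2,p2):
    o1,d1=ray(c1,*p1);o2,d2=ray(c2,*p2)
    s,t=np.linalg.lstsq(np.c_[d1,-d2],o2-o1,rcond=None)[0]
    a,b=o1+s*d1,o2+t*d2; return (a+b)/2,np.linalg.norm(a-b)
def proj(c,p):
    q=R.from_rotvec(c["attitude"]).as_matrix().T@(np.asarray(p)-c["origin"]); return c["fx"]*q[0]/q[2]+c["cx"],c["fy"]*q[1]/q[2]+c["cy"]
def deproj(c):
    v,u=np.mgrid[0:400,0:640]; z=c["range_z"]
    P=np.stack([(u-c["cx"])/c["fx"]*z,(v-c["cy"])/c["fy"]*z,z],-1)
    return P@R.from_rotvec(c["attitude"]).as_matrix().T+c["origin"]
E
python3 - <<'E'
from h import *
s=dict(np.load("scene0.npz"));t=dict(np.load("top0.npz"))
for n,c,(x,y,w,h) in(("s",s,(250,170,120,140)),("t",t,(220,150,140,105))):
    cv2.imwrite(f"pics/crop_{n}.png",cv2.resize(c["img"][y:y+h,x:x+w,::-1],None,fx=800/140 if n=="t" else 4.2,fy=800/140 if n=="t" else 4.2,interpolation=cv2.INTER_CUBIC))
P=deproj(t)
# nut top: points z ~0.1-0.12 around
for n,c in(("s",s),("t",t)):
    im=c["img"].astype(int);hsv=cv2.cvtColor(c["img"],cv2.COLOR_RGB2HSV)
    P=deproj(c)
    red=((hsv[...,0]<6)|(hsv[...,0]>174))&(hsv[...,1]>150)&(hsv[...,2]>60)
    red&=(P[...,2]>0.03)&(np.abs(P[...,1])<.3)&(P[...,0]<.6)
    ys,xs=np.nonzero(red);print(n,"red",len(xs),xs.min(),xs.max(),ys.min(),ys.max(),np.round(np.c_[xs,ys,P[red]],3)[::max(1,len(xs)//25)].tolist())
    hi=(P[...,2]>0.095)&(P[...,2]<.13)&(np.abs(P[...,1])<.25)&(P[...,0]<.6)&(P[...,0]>.3)
    ys,xs=np.nonzero(hi);print("high",len(xs));q=P[hi]
    m=q[:,1]>.1;print("nut?",m.sum(),np.round([q[m].mean(0),q[m].min(0),q[m].max(0)],4), xs[m].min(),xs[m].max(),ys[m].min(),ys[m].max())
# yellow base corners
hi=None
E
```

```text
s red 19 317 322 179 196 [[318.0, 179.0, 0.555, -0.004, 0.21], [319.0, 179.0, 0.551, -0.003, 0.213], [317.0, 180.0, 0.556, -0.0, 0.209], [318.0, 180.0, 0.554, -0.003, 0.208], [319.0, 180.0, 0.551, -0.003, 0.209], [320.0, 180.0, 0.546, -0.0, 0.212], [321.0, 180.0, 0.545, -0.003, 0.211], [317.0, 181.0, 0.555, 0.0, 0.206], [318.0, 181.0, 0.551, 0.002, 0.209], [319.0, 181.0, 0.549, 0.001, 0.209], [320.0, 181.0, 0.548, -0.003, 0.207], [321.0, 181.0, 0.544, -0.002, 0.209], [321.0, 182.0, 0.544, -0.001, 0.206], [319.0, 183.0, 0.55, -0.001, 0.201], [319.0, 185.0, 0.551, -0.004, 0.192], [321.0, 186.0, 0.546, -0.006, 0.189], [319.0, 190.0, 0.555, -0.011, 0.169], [322.0, 193.0, 0.55, -0.019, 0.155], [321.0, 196.0, 0.554, -0.021, 0.142]]
high 311
nut? 217 [[0.5067 0.2089 0.1066]
 [0.4879 0.1847 0.0951]
 [0.5315 0.2274 0.1143]] 286 303 254 269
t red 69 314 325 192 198 [[314.0, 192.0, 0.559, 0.002, 0.206], [316.0, 192.0, 0.559, -0.003, 0.21], [318.0, 192.0, 0.559, -0.009, 0.2], [323.0, 192.0, 0.562, -0.022, 0.161], [314.0, 193.0, 0.556, 0.002, 0.21], [316.0, 193.0, 0.556, -0.003, 0.216], [318.0, 1
[... 488 characters left out ...]
 195.0, 0.552, -0.014, 0.191], [322.0, 195.0, 0.553, -0.019, 0.177], [324.0, 195.0, 0.554, -0.025, 0.154], [314.0, 196.0, 0.548, 0.002, 0.21], [316.0, 196.0, 0.548, -0.003, 0.211], [318.0, 196.0, 0.549, -0.009, 0.204], [320.0, 196.0, 0.549, -0.014, 0.19], [322.0, 196.0, 0.55, -0.019, 0.172], [324.0, 196.0, 0.551, -0.025, 0.152], [315.0, 197.0, 0.546, -0.001, 0.206], [317.0, 197.0, 0.546, -0.006, 0.203], [319.0, 197.0, 0.546, -0.011, 0.195], [321.0, 197.0, 0.547, -0.016, 0.176], [323.0, 197.0, 0.548, -0.022, 0.158], [316.0, 198.0, 0.55, -0.002, 0.09], [318.0, 198.0, 0.55, -0.008, 0.089]]
high 291
nut? 181 [[0.5132 0.2063 0.1074]
 [0.4927 0.1859 0.098 ]
 [0.5324 0.227  0.1163]] 235 249 205 219
```

```bash
sleep 0
```

```text
(no output)
```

View pics/crop_s.png

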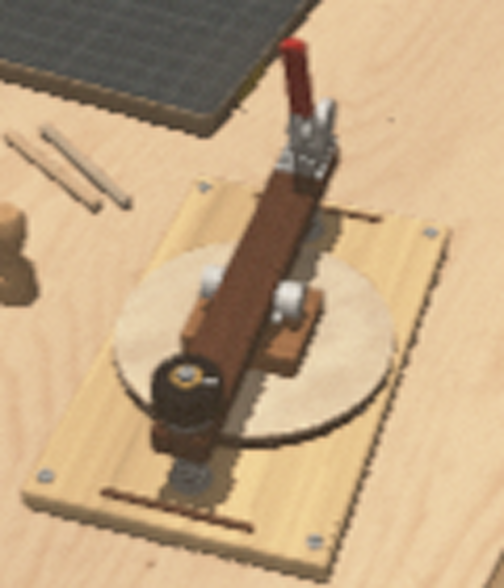

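View pics/crop_t.png

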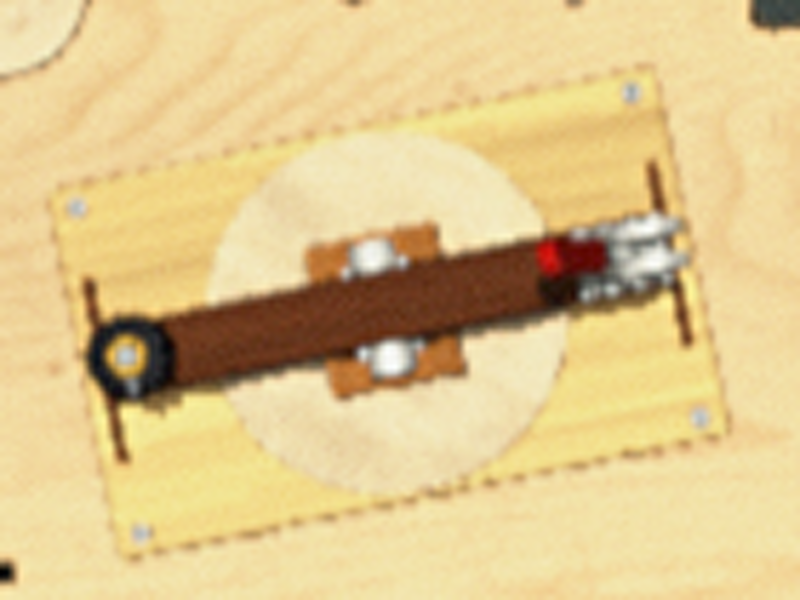

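The base is rotated about 12° from the world axes. The lever leans toward the nut, at roughly angle 0. The nut carries a white mark. Now I compute the press pose.

```bash
python3 - <<'E'
from h import *
from cell import sensors
s=dict(np.load("scene0.npz"));t=dict(np.load("top0.npz"))
f=800/140
# base corners top view by crop coords
C=[(52,190),(652,65),(728,432),(130,558)]
W=np.array([onplane(t,220+(a+.5)/f-.5,150+(b+.5)/f-.5,.018) for a,b in C]);print("corners top",W.round(4))
print("sides",[np.linalg.norm(W[i]-W[(i+1)%4]).round(4) for i in range(4)],"ctr",W.mean(0).round(4))
yd=(W[0]+W[3]-W[1]-W[2])[:2]; xd=(W[0]+W[1]-W[2]-W[3])[:2]
print("yaw of +y axis from world y",np.arctan2(-yd[0],yd[1]),np.arctan2(xd[1],xd[0]))
C2=[(22,492),(196,180),(450,228),(322,580)]
W2=np.array([onplane(s,250+a/4.2,170+b/4.2,.018) for a,b in C2[:4]]);print("scene",W2.round(4),W2.mean(0).round(4))
# nut: depth top region
for n,c in(("s",s),("t",t)):
    P=deproj(c); m=(P[...,2]>.106)&(P[...,2]<.12)&(P[...,1]>.15)&(P[...,1]<.25)&(P[...,0]>.46)&(P[...,0]<.56)
    q=P[m];print(n,len(q),np.median(q,0).round(4),((q.min(0)+q.max(0))/2).round(4))
    g=cv2.cvtColor(c["img"],cv2.COLOR_RGB2HSV)
# nut centre from gold/steel face centre
pt=(220+(127)/f,150+(355)/f); ps=(250+186/4.2,170+374/4.2)
print("stud tri",tri(s,ps,t,pt), onplane(t,*pt,.112))
from scipy.spatial.transform import Rotation as R
print(R.from_rotvec(sensors.get_obs()["ee_rot"]).as_matrix().round(3))
E
```

```text
corners top [[ 0.6035  0.2611  0.018 ]
 [ 0.6649 -0.0574  0.018 ]
 [ 0.4701 -0.0939  0.018 ]
 [ 0.4091  0.2211  0.018 ]]
sides [np.float64(0.3243), np.float64(0.1983), np.float64(0.3209), np.float64(0.1985)] ctr [0.5369 0.0827 0.018 ]
yaw of +y axis from world y 0.19090866655919486 0.19407981016230597
scene [[ 0.5959  0.2645  0.018 ]
 [ 0.6566 -0.052   0.018 ]
 [ 0.4636 -0.0922  0.018 ]
 [ 0.4013  0.2364  0.018 ]] [0.5294 0.0892 0.018 ]
s 155 [0.5074 0.2068 0.1085] [0.5083 0.2059 0.1102]
t 122 [0.5123 0.2063 0.1088] [0.5126 0.2062 0.1112]
stud tri (array([0.51105286, 0.20509054, 0.10888703]), np.float64(0.002283620775247014)) [0.51199162 0.20510358 0.112     ]
[[-0.001  0.396 -0.918]
 [ 0.001 -0.918 -0.396]
 [-1.    -0.002  0.   ]]
```

Request:
{"op": "carry_out", "data": {
  "deltas": "-0.05 -0.02 -0.04 0 1;-0.1 -0.05 -0.12 0 1;-0.1 -0.065 -0.16 0 1;-0.1 -0.08 -0.2 0 1;-0.1 -0.1 -0.25 0 1;-0.1 -0.12 -0.29 0 1;-0.1 -0.13 -0.32 0 1;-0.1 -0.15 -0.33 0 1;-0.1 -0.19 -0.35 0 1;-0.1 -0.23 -0.365 0 1;-0.1 -0.27 -0.38 0 1;-0.1 -0.31 -0.4 0 1",
  "force": 40
}}

```text
clock: 1.3
tcp_pos: [0.5008, -0.1522, 0.2794]
ee_rot: [1.997, 0.413, -2.0]
wrist_force: [0.9, -0.1, -0.5]
grip_width: 0.092
```

```bash
cat >> h.py <<'E'
def st():
    from cell import sensors
    o=sensors.get_obs();M=R.from_rotvec(o["ee_rot"]).as_matrix()
    print("t",round(o["clock"],2),"tcp",np.round(o["tcp_pos"],4),"F",np.round(o["wrist_force"],2),"T",np.round(o["ft_torque"],3),"w",round(o["grip_width"],4),"q",np.round(o["qpos"],2),"ty ang",round(float(np.arctan2(M[1,1],M[0,1])),4),"txz",M[:,0].round(3))
    return o,M
def to(*p):
    o,M=st()
    print("delta to",p,(M.T@(np.array(p)-o["tcp_pos"])).round(4))
E
python3 -c "
from h import *
to(.511,.206,.25)"
```

```text
t 1.3 tcp [ 0.5008 -0.1522  0.2794] F [ 0.95 -0.11 -0.52] T [ 0.035 -0.057 -0.008] w 0.092 q [ 0.46  0.18 -0.27  1.77  0.05  1.19 -0.98] ty ang -1.1648 txz [-0.001  0.001 -1.   ]
delta to (0.511, 0.206, 0.25) [ 0.0298 -0.3251 -0.1508]
```

Request:
{"op": "carry_out", "data": {
  "deltas": "0 -0.045 -0.02 -0.15 1;0 -0.09 -0.04 -0.3 1;0 -0.13 -0.06 -0.45 1;0 -0.17 -0.08 -0.6 1;0 -0.21 -0.1 -0.75 1;0 -0.25 -0.12 -0.9 1;0 -0.29 -0.14 -1.05 1;0.01 -0.325 -0.151 -1.2 1;0.02 -0.325 -0.151 -1.35 1;0.03 -0.325 -0.151 -1.5 1;0.03 -0.325 -0.151 -1.65 1;0.03 -0.325 -0.151 -1.8 1"
}}

```text
clock: 2.5
tcp_pos: [0.5107, 0.2059, 0.249]
ee_rot: [0.725, 1.45, -0.726]
wrist_force: [0.1, -0.4, -0.5]
grip_width: 0.0919
```

Request:
{"op": "carry_out", "data": {
  "deltas": "0.01 0 0 -0.15 1;0.02 0 0 -0.3 1;0.03 0 0 -0.45 1;0.04 0 0 -0.6 1;0.05 0 0 -0.75 1;0.05 0 0 -0.8 1;0.05 0 0 -0.8 1;0.05 0 0 -0.8 1"
}}

```text
clock: 3.3
tcp_pos: [0.5104, 0.2058, 0.1988]
ee_rot: [0.103, 1.572, -0.102]
wrist_force: [-0.9, -0.7, 0.3]
grip_width: 0.092
```

```bash
python3 -c "
from h import *
from cell import read_camera
to(.511,.206,.088)
for n in('scene','top'):
    c=read_camera(n); cv2.imwrite(f'pics/{n}1.png',c['img'][:,:,::-1]); 
    x,y,w,h=(240,150,140,150) if n=='scene' else (200,150,160,120)
    cv2.imwrite(f'pics/{n}1c.png',cv2.resize(c['img'][y:y+h,x:x+w,::-1],None,fx=4,fy=4,interpolation=cv2.INTER_CUBIC))
"
```

```text
t 3.3 tcp [0.5104 0.2058 0.1988] F [-0.86 -0.74  0.26] T [ 0.084 -0.167  0.003] w 0.092 q [ 0.24  0.43 -0.87  1.79  0.36  1.1   0.68] ty ang 1.44 txz [-0.003  0.001 -1.   ]
delta to (0.511, 0.206, 0.088) [0.1108 0.0002 0.0009]
```

View pics/scene1c.png

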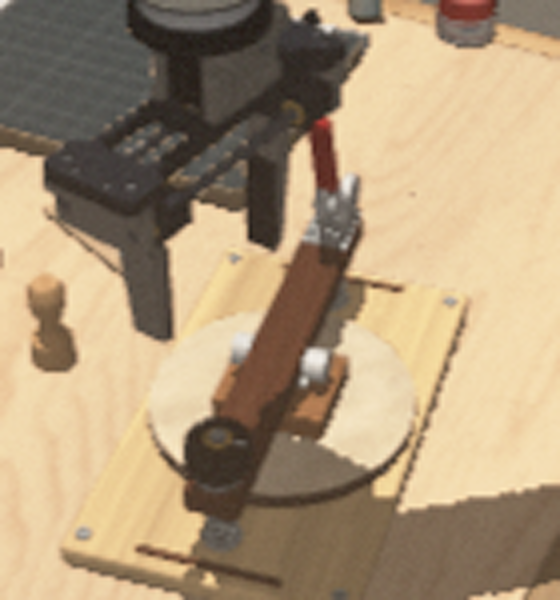

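The gripper is over the nut, the jaws are clear, and the lever and stamp stand free. Descend now.

Request:
{"op": "carry_out", "data": {
  "deltas": "0.04 0 0.001 0 1;0.08 0 0.001 0 1;0.1 0 0.001 0 1;0.11 0 0.001 0 1;0.11 0 0.001 0 1;0.11 0 0.001 0 0.4;0.11 0 0.001 0 0.4;0.11 0 0.001 0 0.4;0.11 0 0.001 0 0.4",
  "force": 40
}}

```text
clock: 4.3
tcp_pos: [0.5117, 0.206, 0.0899]
ee_rot: [0.103, 1.57, -0.102]
wrist_force: [0.3, -0.5, 0.2]
grip_width: 0.0616
```

```bash
python3 -c "
from h import *
st()"
```

```text
t 4.3 tcp [0.5117 0.206  0.0899] F [ 0.3  -0.5   0.21] T [ 0.075 -0.126 -0.009] w 0.0616 q [ 0.16  0.56 -0.78  1.88  0.49  0.91  0.58] ty ang 1.4404 txz [-0.001  0.001 -1.   ]
```

Close fully.

Request:
{"op": "carry_out", "data": {
  "deltas": "0.001 0 -0.001 0 0;0.001 0 -0.001 0 0;0.001 0 -0.001 0 0;0.001 0 -0.001 0 0;0.001 0 -0.001 0 0;0.001 0 -0.001 0 0",
  "force": 40
}}

```text
clock: 4.9
tcp_pos: [0.5107, 0.2061, 0.0888]
ee_rot: [0.103, 1.57, -0.102]
wrist_force: [-0.2, -0.3, -0.1]
grip_width: 0.0143
```

```bash
python3 -c "
from h import *
st()"
```

```text
t 4.9 tcp [0.5107 0.2061 0.0888] F [-0.18 -0.25 -0.07] T [ 0.108 -0.122 -0.023] w 0.0143 q [ 0.16  0.56 -0.78  1.88  0.5   0.9   0.58] ty ang 1.4403 txz [-0.002  0.001 -1.   ]
```

```bash
cat > snap.py <<'E'
from h import *
from cell import read_camera
import sys
k=sys.argv[1]
for n in ('scene','top'):
    c=read_camera(n); np.savez(f'{n}{k}.npz',**c)
    x,y,w,h=(240,150,140,150) if n=='scene' else (200,150,160,120)
    cv2.imwrite(f'pics/{n}{k}c.png',cv2.resize(c['img'][y:y+h,x:x+w,::-1],None,fx=4,fy=4,interpolation=cv2.INTER_CUBIC))
st()
E
python3 snap.py 2
```

```text
t 5.0 tcp [0.5108 0.2061 0.0888] F [-0.11 -0.65  1.07] T [ 0.06  -0.14  -0.003] w 0.0059 q [ 0.16  0.56 -0.78  1.88  0.5   0.9   0.58] ty ang 1.4403 txz [-0.001  0.001 -1.   ]
```

View pics/scene2c.png

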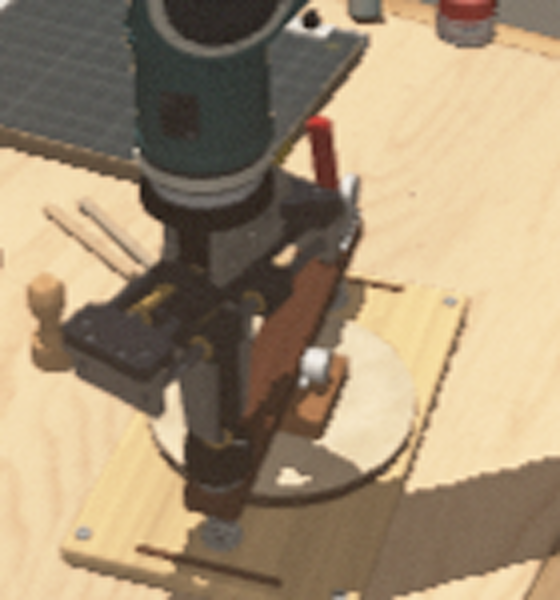

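View pics/top2c.png

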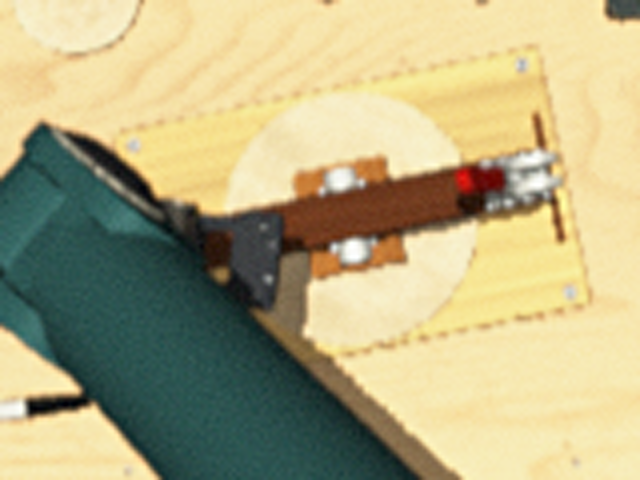

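```bash
python3 - <<'E'
from h import *
for n in("scene","top"):
    c=dict(np.load(n+"2.npz")); c0=dict(np.load(n+"0.npz"))
    for z in(.0888,.11): print(n,z,np.round(proj(c,(.511,.206,z)),1))
    x,y,w,h=(265,220,60,60)
    if n=="scene":
        im=np.hstack([a["img"][y:y+h,x:x+w,::-1] for a in(c0,c)])
        cv2.imwrite("pics/cmp.png",cv2.resize(im,None,fx=6.5,fy=6.5,interpolation=cv2.INTER_NEAREST))
        P=deproj(c); print(P[250:276:3,292].round(3).tolist(),P[250:276:3,297].round(3).tolist())
E
```

```text
scene 0.0888 [293.9 264.9]
scene 0.11 [293.6 258.9]
[[0.501, 0.227, 0.163], [0.502, 0.226, 0.152], [0.502, 0.227, 0.143], [0.504, 0.225, 0.13], [0.509, 0.217, 0.11], [0.505, 0.225, 0.109], [0.505, 0.224, 0.097], [0.51, 0.218, 0.079], [0.506, 0.225, 0.076]] [[0.505, 0.199, 0.138], [0.505, 0.199, 0.127], [0.51, 0.191, 0.108], [0.504, 0.201, 0.109], [0.499, 0.209, 0.108], [0.495, 0.217, 0.107], [0.495, 0.218, 0.097], [0.493, 0.221, 0.089], [0.495, 0.218, 0.075]]
top 0.0888 [243.3 212.7]
top 0.11 [242.  212.5]
```

View pics/cmp.png

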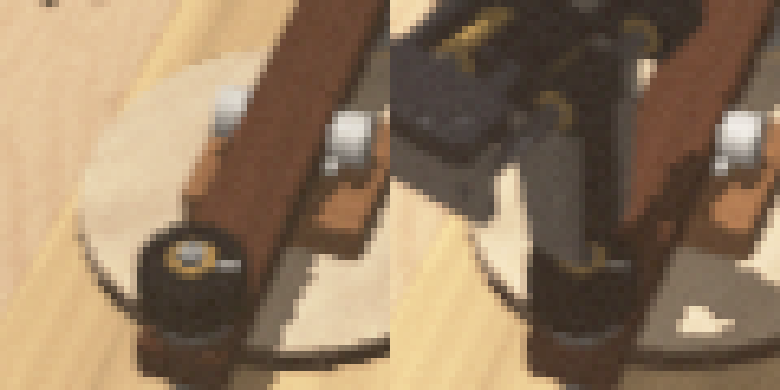

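Request:
{"op": "carry_out", "data": {
  "deltas": "0 0 0 0 1;0 0 0 0 1;0 0 0 0 1;0 0 0 0 1;0 0 0 0 1;0 0 0 0 1;0 0 0 0 1"
}}

```text
clock: 5.7
tcp_pos: [0.5108, 0.2061, 0.0888]
ee_rot: [0.103, 1.57, -0.102]
wrist_force: [0.5, 0.1, -0.3]
grip_width: 0.06
```

```bash
python3 snap.py 3; python3 - <<'E'
from h import *
c=dict(np.load("scene3.npz"));x,y,w,h=(240,200,110,85)
cv2.imwrite("pics/cmp3.png",cv2.resize(c["img"][y:y+h,x:x+w,::-1],None,fx=7,fy=7,interpolation=cv2.INTER_NEAREST))
E
```

```text
t 5.8 tcp [0.5107 0.2061 0.0888] F [ 0.18 -0.5  -0.52] T [ 0.031 -0.17   0.011] w 0.0678 q [ 0.16  0.56 -0.78  1.88  0.5   0.9   0.58] ty ang 1.4404 txz [-0.001  0.001 -1.   ]
```

View pics/cmp3.png

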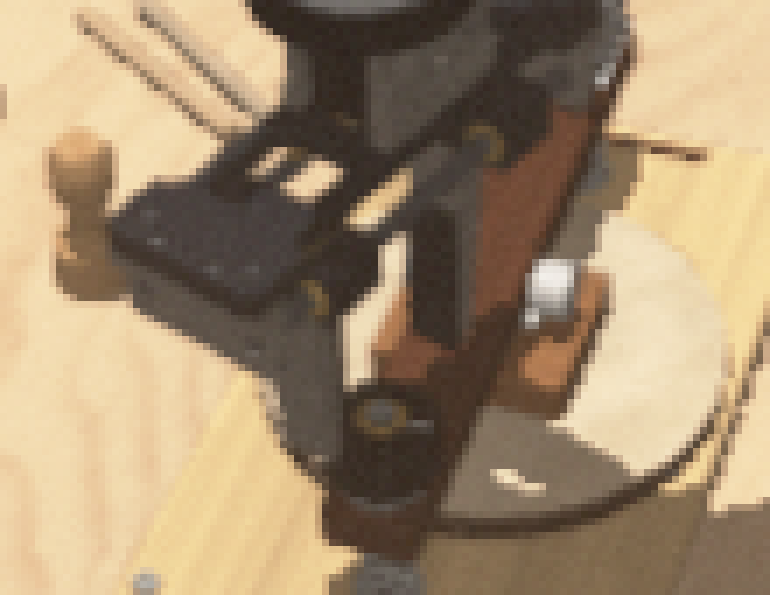

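```bash
python3 - <<'E'
from h import *
for n in("scene","top"):
    c=dict(np.load(n+"3.npz"))
    for sg in(1,-1):
        for z in(.089,.11):
            p=np.array([.5108,.2061,z])+sg*.043*np.array([.130,.991,0]);u=np.array(proj(c,p));print(n,sg,z,u.round(1),((u-[240,200])*7).round(0))
c=dict(np.load("scene3.npz"));P=deproj(c)
for (a,b) in [(300,300),(310,350),(320,400),(325,440),(335,440),(330,455),(305,445),(440,250),(440,300),(455,330),(455,345),(430,330)]:
    print(a,b,P[200+b//7,240+a//7].round(3))
E
```

```text
scene 1 0.089 [283.1 275.2] [302. 527.]
scene 1 0.11 [282.7 269.3] [299. 485.]
scene -1 0.089 [304.2 255.1] [450. 385.]
scene -1 0.11 [304.1 249.2] [449. 344.]
top 1 0.089 [228.3 211. ] [-82.  77.]
top 1 0.11 [226.8 210.8] [-92.  76.]
top -1 0.089 [258.2 214.4] [127. 101.]
top -1 0.11 [257.2 214.3] [120. 100.]
300 300 [0.497 0.273 0.228]
310 350 [0.505 0.255 0.185]
320 400 [0.505 0.252 0.161]
325 440 [0.115 0.826 0.851]
335 440 [0.505 0.245 0.138]
330 455 [0.505 0.245 0.127]
305 445 [0.516 0.246 0.129]
440 250 [0.503 0.176 0.17 ]
440 300 [0.503 0.177 0.147]
455 330 [0.496 0.174 0.131]
455 345 [0.496 0.174 0.123]
430 330 [0.508 0.174 0.126]
```

```bash
python3 - <<'E'
from h import *
c=dict(np.load("scene3.npz"));P=deproj(c);c0=dict(np.load("scene0.npz"));P0=deproj(c0)
d=np.abs(c["img"].astype(int)-c0["img"].astype(int)).sum(-1)
print("far finger column px"); 
for u in (300,302,304,306): print(u,[(v,P[v,u].round(3).tolist(),int(d[v,u])) for v in range(240,254,1)])
print("near")
for u in (282,285,287): print(u,[(v,P[v,u].round(3).tolist()) for v in range(250,272,2)])
for w in [(dict(np.load("top3.npz")))]:
    Q=deproj(w)
    print("top",[Q[212,u].round(3).tolist() for u in range(220,275,3)])
E
```

```text
far finger column px
300 [(240, [0.509, 0.176, 0.151], 162), (241, [0.51, 0.175, 0.146], 94), (242, [0.51, 0.175, 0.143], 77), (243, [0.512, 0.172, 0.136], 95), (244, [0.509, 0.176, 0.137], 90), (245, [0.509, 0.177, 0.134], 81), (246, [0.511, 0.173, 0.127], 88), (247, [0.51, 0.175, 0.125], 87), (248, [0.532, 0.14, 0.082], 27), (249, [0.529, 0.144, 0.083], 16), (250, [0.527, 0.148, 0.084], 20), (251, [0.526, 0.15, 0.082], 16), (252, [0.524, 0.154, 0.083], 12), (253, [0.523, 0.156, 0.082], 30)]
302 [(240, [0.504, 0.174, 0.151], 95), (241, [0.503, 0.177, 0.151], 90), (242, [0.503, 0.177, 0.147], 88), (243, [0.504, 0.175, 0.142], 89), (244, [0.504, 0.176, 0.139], 81), (245, [0.504, 0.175, 0.135], 93), (246, [0.504, 0.176, 0.132], 104), (247, [0.504, 0.176, 0.129], 92), (248, [0.505, 0.175, 0.124], 96), (249, [0.525, 0.14, 0.082], 28), (250, [0.523, 0.144, 0.082], 4), (251, [0.522, 0.147, 0.082], 50), (252, [0.52, 0.15, 0.082], 75), (253, [0.518, 0.152, 0.081], 69)]
304 [(240, [0.497, 0.177, 0.156], 97), (241, [0.496, 0.178, 0.154], 104), (242, [0.496, 0.178, 0.151], 105), (243, [0.497, 0
[... 1566 characters left out ...]
4, [0.505, 0.243, 0.162]), (256, [0.503, 0.247, 0.16]), (258, [0.505, 0.244, 0.15]), (260, [0.504, 0.246, 0.145]), (262, [0.505, 0.245, 0.138]), (264, [0.504, 0.247, 0.133]), (266, [0.521, 0.223, 0.096]), (268, [0.52, 0.224, 0.09]), (270, [0.523, 0.221, 0.078])]
top [[0.503, 0.179, 0.524], [0.502, 0.172, 0.528], [0.502, 0.166, 0.533], [0.502, 0.16, 0.531], [0.502, 0.155, 0.529], [0.502, 0.149, 0.532], [0.502, 0.144, 0.529], [0.502, 0.139, 0.524], [0.502, 0.134, 0.516], [0.502, 0.132, 0.494], [0.508, 0.162, 0.256], [0.509, 0.157, 0.235], [0.509, 0.15, 0.232], [0.508, 0.14, 0.252], [0.508, 0.132, 0.253], [0.508, 0.124, 0.256], [0.508, 0.117, 0.251], [0.512, 0.128, 0.08], [0.512, 0.119, 0.076]]
```

View pics/top3c.png

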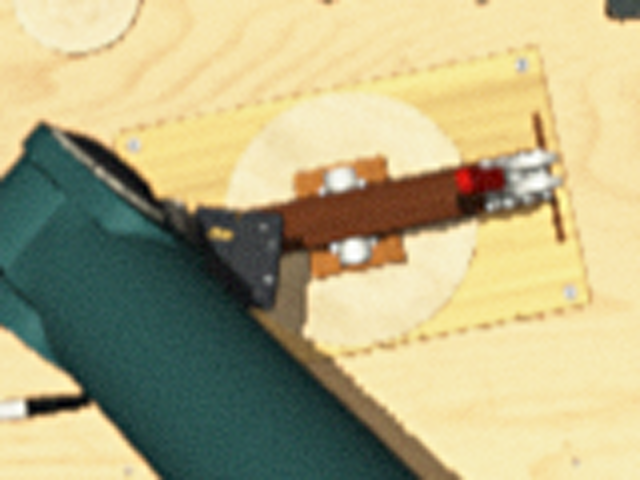

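The fingertips show at z≈0.122 in the image, while the TCP reads 0.089, so the reported TCP seems about 33 mm too low. To check this I go down slowly and watch the force.

Request:
{"op": "carry_out", "data": {
  "deltas": "0.003 0 0 0 1;0.006 0 0 0 1;0.009 0 0 0 1;0.012 0 0 0 1;0.012 0 0 0 1"
}}

```text
clock: 6.3
tcp_pos: [0.5104, 0.2059, 0.0762]
ee_rot: [0.103, 1.571, -0.102]
wrist_force: [0.0, 0.2, 0.3]
grip_width: 0.0922
```

```bash
python3 snap.py 4; python3 - <<'E'
from h import *
c=dict(np.load("scene4.npz"));x,y,w,h=(240,200,110,85)
cv2.imwrite("pics/cmp4.png",cv2.resize(c["img"][y:y+h,x:x+w,::-1],None,fx=7,fy=7,interpolation=cv2.INTER_NEAREST))
P=deproj(c)
for u in (302,304,306,308): print(u,[(v,P[v,u].round(3).tolist()) for v in range(240,254,1)])
E
```

```text
t 6.4 tcp [0.5106 0.2061 0.0767] F [-0.87 -0.83 -0.21] T [ 0.094 -0.175 -0.022] w 0.092 q [ 0.15  0.58 -0.77  1.89  0.51  0.88  0.56] ty ang 1.4404 txz [-0.002  0.001 -1.   ]
302 [(240, [0.542, 0.111, 0.083]), (241, [0.54, 0.115, 0.084]), (242, [0.538, 0.118, 0.084]), (243, [0.536, 0.121, 0.083]), (244, [0.534, 0.124, 0.083]), (245, [0.534, 0.126, 0.081]), (246, [0.531, 0.131, 0.083]), (247, [0.53, 0.133, 0.081]), (248, [0.527, 0.137, 0.082]), (249, [0.524, 0.143, 0.085]), (250, [0.523, 0.144, 0.082]), (251, [0.523, 0.144, 0.079]), (252, [0.52, 0.15, 0.082]), (253, [0.517, 0.154, 0.083])]
304 [(240, [0.507, 0.159, 0.137]), (241, [0.115, 0.826, 0.851]), (242, [0.509, 0.157, 0.128]), (243, [0.508, 0.158, 0.126]), (244, [0.509, 0.158, 0.122]), (245, [0.507, 0.161, 0.121]), (246, [0.507, 0.16, 0.117]), (247, [0.508, 0.159, 0.112]), (248, [0.523, 0.133, 0.081]), (249, [0.521, 0.137, 0.081]), (250, [0.52, 0.14, 0.08]), (251, [0.518, 0.143, 0.081]), (252, [0.516, 0.145, 0.079]), (253, [0.514, 0.15, 0.081])]
306 [(240, [0.501, 0.16, 0.141]), (241, [0.5, 0.161, 0.139]), (242, [0.502, 0.159, 0.133]), (243, [0.5, 0.162, 0.132]), (244, [0.502, 0.159, 0.126]), (245, [0.501, 0.16, 0.124]), (246, [0.503, 0.158, 0.118]), (247, [0.501, 0.161, 0.118]), (248, [0.503, 0.158, 0.111]), (249, [0.516, 0.136, 0.083]), (250, [0.514, 0.138, 0.081]), (251, [0.513, 0.141, 0.081]), (252, [0.511, 0.144, 0.081]), (253, [0.509, 0.147, 0.08])]
308 [(240, [0.496, 0.158, 0.141]), (241, [0.494, 0.162, 0.142]), (242, [0.495, 0.161, 0.138]), (243, [0.496, 0.16, 0.133]), (244, [0.496, 0.158, 0.128]), (245, [0.494, 0.162, 0.128]), (246, [0.495, 0.161, 0.124]), (247, [0.496, 0.16, 0.119]), (248, [0.495, 0.161, 0.117]), (249, [0.496, 0.16, 0.112]), (250, [0.51, 0.136, 0.082]), (251, [0.507, 0.141, 0.084]), (252, [0.505, 0.144, 0.084]), (253, [0.505, 0.145, 0.081])]
```

View pics/cmp4.png

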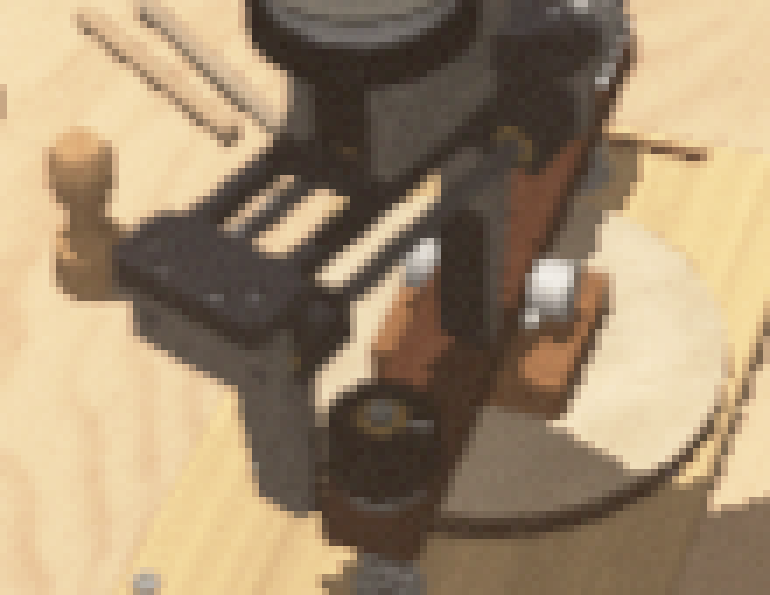

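Confirmed: nothing is touched, and the tips are really at about 0.109. From here on, tip z = reported z + 0.032. I go down 21 mm more.

Request:
{"op": "carry_out", "data": {
  "deltas": "0.005 0 0 0 1;0.01 0 0 0 1;0.014 0 0 0 1;0.017 0 0 0 1;0.019 0 0 0 1;0.021 0 0 0 1;0.021 0 0 0 1"
}}

```text
clock: 7.1
tcp_pos: [0.5105, 0.2061, 0.0555]
ee_rot: [0.103, 1.57, -0.102]
wrist_force: [0.8, -0.2, 0.1]
grip_width: 0.0918
```

```bash
python3 snap.py 5; python3 - <<'E'
from h import *
c=dict(np.load("scene5.npz"));x,y,w,h=(240,200,110,85)
cv2.imwrite("pics/cmp5.png",cv2.resize(c["img"][y:y+h,x:x+w,::-1],None,fx=7,fy=7,interpolation=cv2.INTER_NEAREST))
E
```

```text
t 7.2 tcp [0.5107 0.2062 0.0558] F [0.06 0.07 0.12] T [ 0.004 -0.132  0.034] w 0.0921 q [ 0.13  0.6  -0.75  1.9   0.54  0.85  0.54] ty ang 1.4404 txz [-0.002  0.001 -1.   ]
```

View pics/cmp5.png

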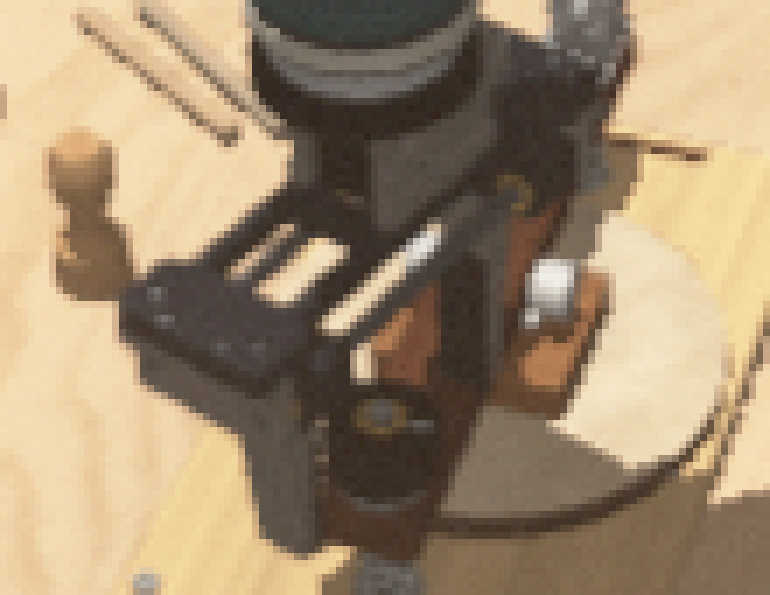

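The fingers now stand beside the nut. Close.

Request:
{"op": "carry_out", "data": {
  "deltas": "0 0 0 0 0.4;0 0 0 0 0.4;0 0 0 0 0.4;0 0 0 0 0.35;0 0 0 0 0.35;0 0 0 0 0.35;0 0 0 0 0.35;0 0 0 0 0.35",
  "force": 35
}}

```text
clock: 8.0
tcp_pos: [0.5105, 0.2051, 0.0557]
ee_rot: [0.102, 1.571, -0.104]
wrist_force: [-0.8, -4.6, 3.1]
grip_width: 0.0421
```

```bash
python3 -c "
from h import *
st()"
```

```text
t 8.0 tcp [0.5105 0.2051 0.0557] F [-0.81 -4.63  3.12] T [-0.785  0.127  0.043] w 0.0421 q [ 0.13  0.6  -0.75  1.9   0.54  0.85  0.54] ty ang 1.44 txz [-0.002 -0.001 -1.   ]
```

Request:
{"op": "carry_out", "data": {
  "deltas": "0.0002 -0.001 0 0.12 0.35;0.0003 -0.001 0 0.24 0.35;0.0005 -0.001 0 0.36 0.35;0.0006 -0.001 0 0.48 0.35;0.0008 -0.001 0 0.6 0.35;0.0009 -0.001 0 0.72 0.35;0.0011 -0.001 0 0.84 0.35;0.0012 -0.001 0 0.96 0.35;0.0014 -0.001 0 1.08 0.35;0.0015 -0.001 0 1.2 0.35;0.0015 -0.001 0 1.2 0.35"
}}

```text
clock: 9.1
tcp_pos: [0.5113, 0.2059, 0.0543]
ee_rot: [1.031, 1.314, -1.029]
wrist_force: [3.3, 3.0, -4.2]
grip_width: 0.0419
```

```bash
python3 -c "
from h import *
st()"
```

```text
t 9.1 tcp [0.5113 0.2059 0.0543] F [ 3.29  3.02 -4.17] T [ 0.704 -0.738  0.06 ] w 0.0419 q [-0.07  0.52 -0.47  1.92  0.32  0.77 -0.48] ty ang 0.2409 txz [ 0.     0.002 -1.   ]
```

Request:
{"op": "carry_out", "data": {
  "deltas": "0 0 0 0 0.7;0 0 0 0 0.7;0 0 0 0 0.7;-0.04 0 0 0 0.7;-0.08 0 0 0 0.3;-0.12 0 0 0 0;-0.16 0 0 0 0;-0.16 0 0.05 0 0;-0.16 0 0.1 0 0;-0.16 0 0.1 0 0"
}}

```text
clock: 10.1
tcp_pos: [0.5368, 0.0998, 0.214]
ee_rot: [1.036, 1.307, -1.039]
wrist_force: [1.3, -0.6, -0.1]
grip_width: 0.0186
```

```bash
python3 snap.py 6; python3 - <<'E'
from h import *
c=dict(np.load("scene6.npz"));x,y,w,h=(260,150,100,130)
cv2.imwrite("pics/cmp6.png",cv2.resize(c["img"][y:y+h,x:x+w,::-1],None,fx=4.6,fy=4.6,interpolation=cv2.INTER_CUBIC))
o,M=st();print(M.round(3))
E
```

```text
t 10.2 tcp [0.5351 0.1069 0.2141] F [-0.    0.22  0.09] T [-0.013 -0.056 -0.037] w 0.0105 q [ 0.16  0.31 -0.51  1.8   0.17  1.08 -0.17] ty ang 0.2379 txz [-0.     0.001 -1.   ]
t 10.2 tcp [0.5351 0.1069 0.2141] F [-0.    0.22  0.09] T [-0.013 -0.056 -0.037] w 0.0105 q [ 0.16  0.31 -0.51  1.8   0.17  1.08 -0.17] ty ang 0.2379 txz [-0.     0.001 -1.   ]
[[-0.     0.972  0.236]
 [ 0.001  0.236 -0.972]
 [-1.     0.    -0.001]]
```

View pics/cmp6.png

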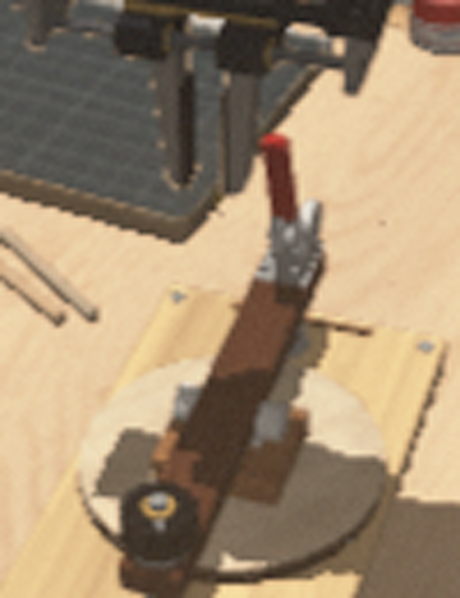

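View pics/top6c.png

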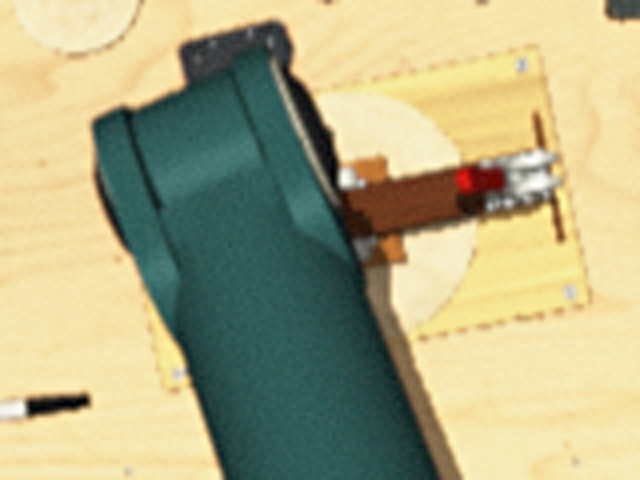

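```bash
python3 - <<'E'
from h import *
s=dict(np.load("scene6.npz"));t=dict(np.load("top6.npz"));t0=dict(np.load("top0.npz"))
print(tri(s,(319.5,180.5),t,(316.6,195)))
yh=np.array([-.19,.982]);xh=np.array([.982,.19]);N=np.array([.511,.206])
for n,c in(("s",s),("t",t),("t0",t0)):
    P=deproj(c); hsv=cv2.cvtColor(c["img"],cv2.COLOR_RGB2HSV)
    q=P.reshape(-1,3); d=q[:,:2]-N; yp=d@yh+.125; xp=d@xh
    m=(np.abs(xp)<.03)&(yp<-.05)&(yp>-.2)&(q[:,2]>.09)&(q[:,2]<.23)
    red=((hsv[...,0]<8)|(hsv[...,0]>172)).reshape(-1)&(hsv[...,1]>110).reshape(-1)
    print(n,m.sum(), "non-red yp range at z bins (press y)")
    for lo in np.arange(.09,.22,.012):
        k=m&(q[:,2]>=lo)&(q[:,2]<lo+.012)
        if k.sum(): print(round(lo,3),k.sum(),(k&red).sum(),"yp",yp[k].min().round(4),np.median(yp[k]).round(4),yp[k].max().round(4),"xp",xp[k].min().round(4),xp[k].max().round(4))
A=dict(np.load("top0.npz"))["img"][180:215,300:350,::-1]
B=dict(np.load("scene0.npz"))["img"][170:215,300:350,::-1]
cv2.imwrite("pics/lev.png",np.vstack([cv2.resize(A,None,fx=8,fy=8,interpolation=cv2.INTER_CUBIC),cv2.resize(B,None,fx=8,fy=8,interpolation=cv2.INTER_CUBIC)])[:600])
E
```

```text
(array([ 0.55083402, -0.00506619,  0.20638845]), np.float64(0.0007965234865345111))
s 307 non-red yp range at z bins (press y)
0.09 102 0 yp -0.1483 -0.1133 -0.0526 xp -0.0206 0.0147
0.102 36 0 yp -0.1599 -0.1215 -0.1158 xp -0.0182 0.0127
0.114 34 0 yp -0.1492 -0.1222 -0.1112 xp -0.0155 0.0074
0.126 24 1 yp -0.1454 -0.1148 -0.1083 xp -0.0145 0.0069
0.138 14 12 yp -0.1134 -0.1074 -0.1017 xp -0.01 0.0053
0.15 17 13 yp -0.1077 -0.1037 -0.0981 xp -0.0109 0.0045
0.162 17 13 yp -0.1062 -0.0982 -0.0964 xp -0.0104 0.0051
0.174 15 12 yp -0.0979 -0.0949 -0.0914 xp -0.0099 0.0053
0.186 19 15 yp -0.0985 -0.09 -0.087 xp -0.0108 0.0055
0.198 25 19 yp -0.0933 -0.087 -0.0843 xp -0.0112 0.0055
0.21 4 4 yp -0.0898 -0.0882 -0.0857 xp -0.0036 0.0
t 253 non-red yp range at z bins (press y)
0.09 60 1 yp -0.1466 -0.1112 -0.0501 xp -0.0168 0.0197
0.102 19 0 yp -0.1556 -0.1306 -0.1169 xp -0.0115 0.0158
0.114 64 0 yp -0.153 -0.1304 -0.1161 xp -0.0112 0.0146
0.126 29 0 yp -0.1444 -0.1323 -0.1142 xp -0.0094 0.0128
0.138 5 5 yp -0.1144 -0.1133 -0.1116 xp -0.0069 0.0064
0.15 13 10 yp -0.1125 -0.1093 -0.106 xp -0.
[... 242 characters left out ...]
9 yp -0.0918 -0.0892 -0.0856 xp -0.0031 0.0068
t0 264 non-red yp range at z bins (press y)
0.09 73 2 yp -0.1528 -0.1092 -0.0529 xp -0.0158 0.02
0.102 20 0 yp -0.1555 -0.1259 -0.1171 xp -0.0115 0.0158
0.114 60 0 yp -0.1552 -0.1333 -0.1142 xp -0.0104 0.0147
0.126 31 1 yp -0.1445 -0.1321 -0.1146 xp -0.0102 0.0137
0.138 6 4 yp -0.1139 -0.1125 -0.1088 xp -0.0067 0.0095
0.15 10 9 yp -0.1119 -0.1096 -0.1059 xp -0.0066 0.0096
0.162 11 9 yp -0.1075 -0.1053 -0.1031 xp -0.0065 0.0095
0.174 10 9 yp -0.1041 -0.1009 -0.0977 xp -0.0064 0.0097
0.186 11 10 yp -0.0992 -0.0971 -0.0949 xp -0.0064 0.0096
0.198 23 21 yp -0.095 -0.0897 -0.0826 xp -0.0063 0.0099
0.21 9 8 yp -0.0918 -0.0882 -0.0842 xp -0.0036 0.0102
```

View pics/lev.png

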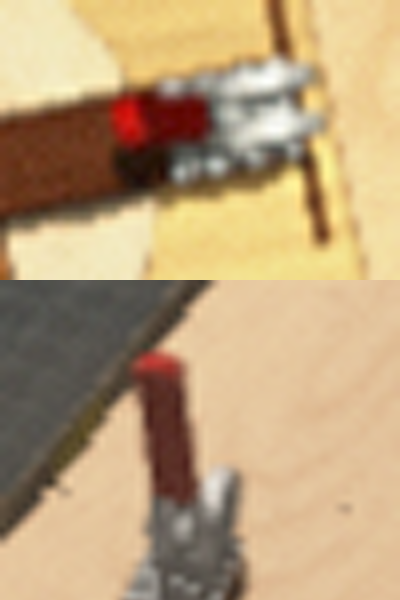

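The pin comes out at press y≈−0.125 as specified, and the lever is near angle 0.1. I place the closed fingers on the nut side of the lever.

Request:
{"op": "carry_out", "data": {
  "deltas": "0 -0.004 0.04 0.046 0;0.02 -0.008 0.073 0.046 0;0.04 -0.008 0.073 0.046 0;0.051 -0.008 0.073 0.046 0;0.051 -0.008 0.073 0.046 0;0.051 -0.008 0.073 0.046 0"
}}

```text
clock: 10.8
tcp_pos: [0.5445, 0.0362, 0.1634]
ee_rot: [1.066, 1.297, -1.063]
wrist_force: [0.1, 0.2, 1.1]
grip_width: 0.0005
```

```bash
cat >> h.py <<'E'
YH=np.array([-.19,.982]);XH=np.array([.982,.19]);NUT=np.array([.511,.206]);OFF=.032
def lev():
    o,M=st(); d=o["tcp_pos"][:2]-NUT; yp=d@YH+.125; xp=d@XH
    cy=yp-.010+.125; cz=o["tcp_pos"][2]+OFF-.1085   # leading lower corner rel. to pin
    a=np.arctan2(-cy,cz); r=np.hypot(cy,cz); phi=a+np.arcsin(.008/r)
    th=phi+.48; F=o["wrist_force"]; Fy=F[:2]@YH; Fz=F[2]
    # moment pushing lever open (tool reaction) about pin
    mom=cy*Fz-cz*Fy   # x-moment of force on tool at corner
    print("yp %.4f xp %.4f tipz %.4f | corner r %.4f theta %.3f | Fx' %.2f Fy' %.2f Fz %.2f  equiv@85mm %.2f"%(yp,xp,o["tcp_pos"][2]+OFF,np.sqrt(r*r-.008**2),th,F[:2]@XH,Fy,Fz,-mom/.085))
E
python3 -c "
from h import *
lev()"; python3 snap.py 7
```

```text
t 10.8 tcp [0.5445 0.0362 0.1634] F [0.09 0.18 1.1 ] T [-0.034 -0.129  0.015] w 0.0005 q [ 0.24  0.36 -0.45  1.85  0.18  0.97 -0.09] ty ang 0.195 txz [-0.     0.002 -1.   ]
yp -0.0481 xp 0.0007 tipz 0.1954 | corner r 0.1094 theta -0.103 | Fx' 0.12 Fy' 0.16 Fz 1.10  equiv@85mm -0.70
t 10.9 tcp [0.5451 0.0356 0.164 ] F [0.58 0.85 0.29] T [-0.025 -0.078 -0.001] w 0.0004 q [ 0.24  0.36 -0.45  1.85  0.18  0.97 -0.09] ty ang 0.194 txz [ 0.001  0.002 -1.   ]
```

View pics/scene7c.png

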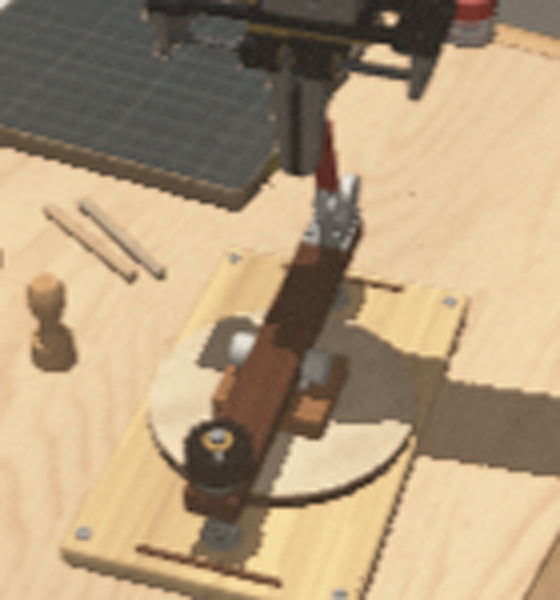

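Request:
{"op": "carry_out", "data": {
  "deltas": "0.001 0 0.02 0 0;0.002 0 0.04 0 0;0.002 0 0.059 0 0;0.002 0 0.068 0 0;0.0025 0 0.078 0 0;0.004 0 0.086 0 0;0.006 0 0.094 0 0;0.006 0 0.094 0 0"
}}

```text
clock: 11.7
tcp_pos: [0.5638, -0.0564, 0.1582]
ee_rot: [1.068, 1.295, -1.062]
wrist_force: [-0.3, 2.4, 3.7]
grip_width: 0.0005
```

```bash
python3 -c "
from h import *
lev()"; python3 snap.py 8
```

```text
t 11.7 tcp [ 0.5638 -0.0564  0.1582] F [-0.3   2.39  3.74] T [ 0.46  -0.004  0.   ] w 0.0005 q [ 0.37  0.39 -0.41  1.81  0.18  0.97  0.08] ty ang 0.1938 txz [ 0.002  0.003 -1.   ]
yp -0.1427 xp 0.0020 tipz 0.1902 | corner r 0.0859 theta 0.900 | Fx' 0.16 Fy' 2.41 Fz 3.74  equiv@85mm 3.53
t 11.8 tcp [ 0.5636 -0.0563  0.158 ] F [-0.34  2.09  3.29] T [ 0.391 -0.197 -0.041] w 0.0003 q [ 0.37  0.39 -0.41  1.81  0.18  0.97  0.08] ty ang 0.1946 txz [ 0.002  0.002 -1.   ]
```

View pics/scene8c.png

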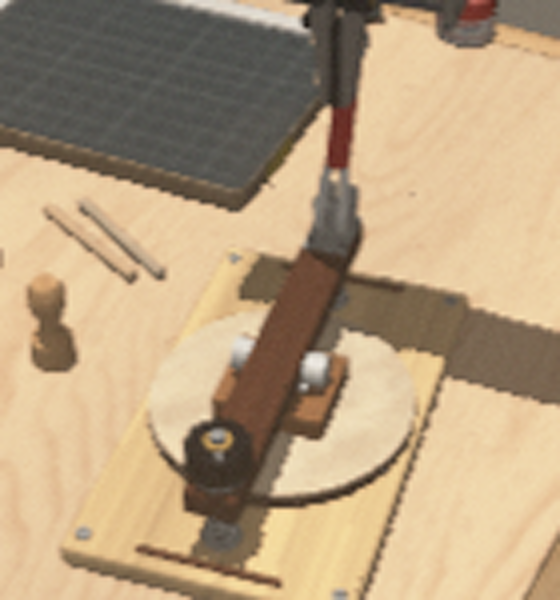

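Request:
{"op": "carry_out", "data": {
  "deltas": "0.002 0 0.005 0 0;0.005 0 0.011 0 0;0.0085 0 0.017 0 0;0.0125 0 0.0223 0 0;0.0125 0 0.0223 0 0"
}}

```text
clock: 12.3
tcp_pos: [0.567, -0.0788, 0.1444]
ee_rot: [1.067, 1.296, -1.064]
wrist_force: [-1.8, 3.0, 3.1]
grip_width: 0.0006
```

```bash
python3 -c "
from h import *
from cell import read_camera
lev()
for i in range(5): read_camera('top'); lev()"|grep yp
```

```text
yp -0.1653 xp 0.0009 tipz 0.1764 | corner r 0.0842 theta 1.213 | Fx' -1.15 Fy' 3.32 Fz 3.15  equiv@85mm 4.52
yp -0.1650 xp 0.0010 tipz 0.1766 | corner r 0.0841 theta 1.208 | Fx' 0.32 Fy' 3.27 Fz 1.97  equiv@85mm 3.78
yp -0.1647 xp 0.0012 tipz 0.1768 | corner r 0.0841 theta 1.204 | Fx' -1.85 Fy' 4.20 Fz 3.13  equiv@85mm 5.21
yp -0.1646 xp 0.0014 tipz 0.1770 | corner r 0.0842 theta 1.201 | Fx' -0.47 Fy' 4.00 Fz 2.59  equiv@85mm 4.74
yp -0.1645 xp 0.0015 tipz 0.1772 | corner r 0.0843 theta 1.199 | Fx' -1.13 Fy' 4.86 Fz 2.30  equiv@85mm 5.27
yp -0.1645 xp 0.0017 tipz 0.1773 | corner r 0.0844 theta 1.198 | Fx' -0.89 Fy' 3.74 Fz 2.34  equiv@85mm 4.39
```

Held at 1.2 it reads about 4.65 N, so the nut needs about 1.45 mm more, or 1.14 rad. I back off and see where the lever goes.

Request:
{"op": "carry_out", "data": {
  "deltas": "-0.005 0 -0.015 0 0;-0.015 0 -0.045 0 0;-0.02 0 -0.08 0 0;-0.04 0 -0.115 0 0;-0.07 0 -0.15 0 0;-0.07 0 -0.15 0 0"
}}

```text
clock: 13.15
tcp_pos: [0.5398, 0.0754, 0.22]
ee_rot: [1.065, 1.294, -1.05]
wrist_force: [0.6, 0.1, -0.1]
grip_width: 0.0004
```

```bash
python3 snap.py 9;python3 -c "
from h import *
lev()"
```

```text
t 13.25 tcp [0.5389 0.0693 0.2164] F [-1.36 -0.17 -0.19] T [-0.055 -0.097  0.018] w 0.0005 q [ 0.21  0.29 -0.48  1.8   0.15  1.08 -0.13] ty ang 0.1966 txz [ 0.004  0.001 -1.   ]
t 13.25 tcp [0.5389 0.0693 0.2164] F [-1.36 -0.17 -0.19] T [-0.055 -0.097  0.018] w 0.0005 q [ 0.21  0.29 -0.48  1.8   0.15  1.08 -0.13] ty ang 0.1966 txz [ 0.004  0.001 -1.   ]
yp -0.0145 xp 0.0014 tipz 0.2484 | corner r 0.1721 theta -0.096 | Fx' -1.37 Fy' 0.09 Fz -0.19  equiv@85mm 0.38
```

View pics/scene9c.png

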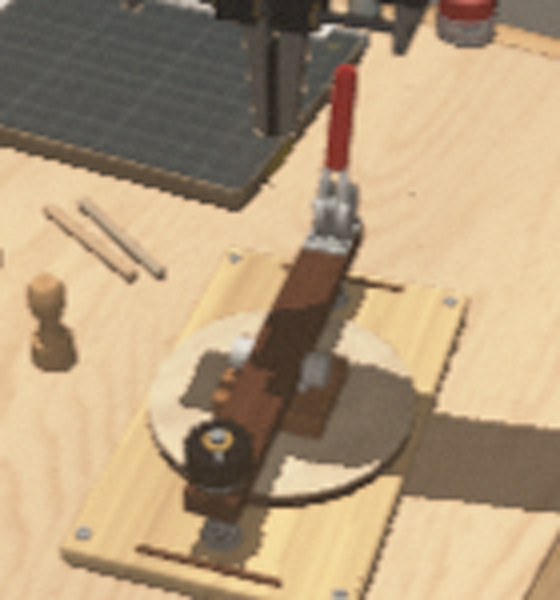

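View pics/top9c.png

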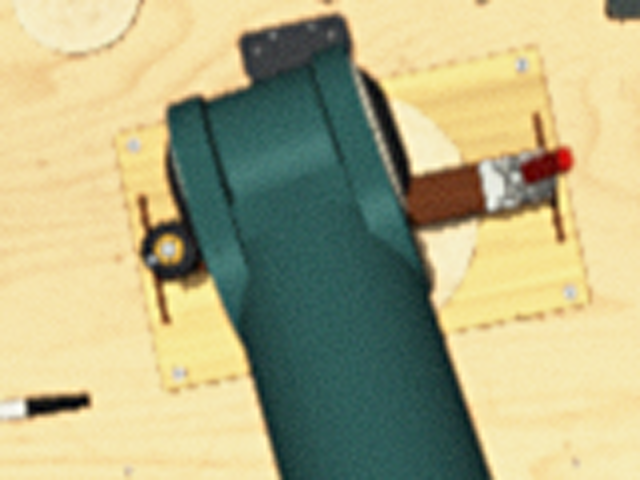

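It sprang back to about 0.7, just past upright. The nut's mark has turned about 70° clockwise, as intended. Back to the nut.

```bash
python3 -c "
from h import *
to(.511,.2058,.0545)"
```

```text
t 13.25 tcp [0.5389 0.0693 0.2164] F [-1.36 -0.17 -0.19] T [-0.055 -0.097  0.018] w 0.0005 q [ 0.21  0.29 -0.48  1.8   0.15  1.08 -0.13] ty ang 0.1966 txz [ 0.004  0.001 -1.   ]
delta to (0.511, 0.2058, 0.0545) [ 0.1619 -0.0013 -0.1393]
```

Request:
{"op": "carry_out", "data": {
  "deltas": "0 0 -0.05 0 0.8;0 -0.001 -0.1 0 0.8;0 -0.001 -0.139 0 0.8;0 -0.001 -0.139 0 0.8;0.03 -0.001 -0.139 0 0.8;0.07 -0.001 -0.139 0 0.8;0.11 -0.001 -0.139 0 0.8;0.14 -0.001 -0.139 0 0.8;0.155 -0.001 -0.139 0 0.8;0.162 -0.001 -0.139 0 0.8;0.162 -0.001 -0.139 0 0.8"
}}

```text
clock: 14.35
tcp_pos: [0.5115, 0.2047, 0.054]
ee_rot: [1.065, 1.293, -1.062]
wrist_force: [0.4, 0.3, -0.3]
grip_width: 0.073
```

```bash
python3 -c "
from h import *
to(.511,.2058,.0545)"; python3 snap.py 10
```

```text
t 14.35 tcp [0.5115 0.2047 0.054 ] F [ 0.41  0.3  -0.33] T [-0.021 -0.146  0.03 ] w 0.073 q [-0.07  0.52 -0.47  1.92  0.33  0.77 -0.53] ty ang 0.1957 txz [ 0.003  0.    -1.   ]
delta to (0.511, 0.2058, 0.0545) [-0.0005 -0.0003 -0.0012]
t 14.45 tcp [0.5124 0.2057 0.0556] F [-0.09  0.42  0.01] T [-0.005 -0.111  0.005] w 0.0738 q [-0.07  0.52 -0.47  1.92  0.33  0.77 -0.53] ty ang 0.1962 txz [ 0.006  0.001 -1.   ]
```

View pics/scene10c.png

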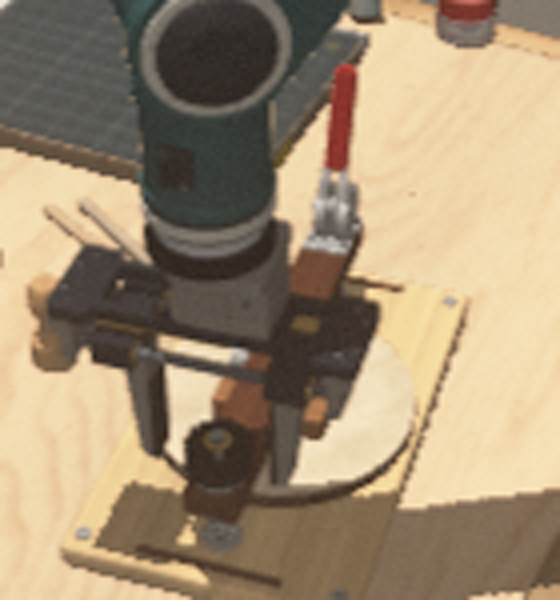

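The fingers straddle the bar and nut, and the stamp is clear below and behind. Close and turn 1.14 rad.

Request:
{"op": "carry_out", "data": {
  "deltas": "0.001 -0.001 0 0 0.35;0.001 -0.001 0 0 0.35;0.001 -0.001 0 0 0.35;0.001 -0.001 0 0 0.35;0.001 -0.001 0 0 0.35;0.001 -0.001 0 0 0.35;0.001 -0.001 0 0 0.35",
  "force": 35
}}

```text
clock: 15.15
tcp_pos: [0.5119, 0.2057, 0.055]
ee_rot: [1.067, 1.291, -1.058]
wrist_force: [0.3, -0.4, 3.5]
grip_width: 0.0424
```

```bash
python3 -c "
from h import *
st()"
```

```text
t 15.15 tcp [0.5119 0.2057 0.055 ] F [ 0.31 -0.35  3.46] T [-0.184 -0.136  0.033] w 0.0424 q [-0.07  0.52 -0.47  1.92  0.33  0.77 -0.53] ty ang 0.1962 txz [ 0.007  0.002 -1.   ]
```

Request:
{"op": "carry_out", "data": {
  "deltas": "0.0001 0 0 0.12 0.35;0.0003 0 0 0.24 0.35;0.0004 0 0 0.36 0.35;0.0006 0 0 0.48 0.35;0.0007 0 0 0.6 0.35;0.0009 0 0 0.72 0.35;0.001 0 0 0.84 0.35;0.0012 0 0 0.96 0.35;0.0013 0 0 1.08 0.35;0.0015 0 0 1.15 0.35;0.0015 0 0 1.15 0.35"
}}

```text
clock: 16.25
tcp_pos: [0.5126, 0.2054, 0.0538]
ee_rot: [1.876, 0.594, -1.86]
wrist_force: [2.3, -2.4, 3.7]
grip_width: 0.0423
```

```bash
python3 -c "
from h import *
st()"
```

```text
t 16.25 tcp [0.5126 0.2054 0.0538] F [ 2.33 -2.45  3.75] T [-0.223 -0.184  0.114] w 0.0423 q [-0.29  0.48 -0.19  1.94  0.13  0.73 -1.51] ty ang -0.9534 txz [ 0.008  0.001 -1.   ]
```

Request:
{"op": "carry_out", "data": {
  "deltas": "0 0 0 0 0.7;0 0 0 0 0.7;0 0 0 0 0.7;-0.05 0 0 -0.1 0.7;-0.1 0 0 -0.25 0.3;-0.109 0.02 0.01 -0.4 0;-0.109 0.06 0.028 -0.55 0;-0.109 0.1 0.046 -0.7 0;-0.109 0.13 0.06 -0.85 0;-0.109 0.157 0.073 -1 0;-0.109 0.157 0.073 -1.145 0;-0.109 0.157 0.073 -1.145 0"
}}

```text
clock: 17.45
tcp_pos: [0.5427, 0.034, 0.1624]
ee_rot: [1.072, 1.289, -1.062]
wrist_force: [0.0, 0.7, -1.1]
grip_width: 0.0027
```

```bash
python3 snap.py 11; python3 -c "
from h import *
lev()"
```

```text
t 17.55 tcp [0.5427 0.0356 0.1626] F [-0.55 -0.15  0.22] T [-0.052 -0.06  -0.034] w 0.0003 q [ 0.18  0.34 -0.37  1.87  0.15  0.96 -0.07] ty ang 0.1892 txz [ 0.007  0.002 -1.   ]
t 17.55 tcp [0.5427 0.0356 0.1626] F [-0.55 -0.15  0.22] T [-0.052 -0.06  -0.034] w 0.0003 q [ 0.18  0.34 -0.37  1.87  0.15  0.96 -0.07] ty ang 0.1892 txz [ 0.007  0.002 -1.   ]
yp -0.0483 xp -0.0012 tipz 0.1946 | corner r 0.1086 theta -0.105 | Fx' -0.57 Fy' -0.04 Fz 0.22  equiv@85mm -0.22
```

View pics/scene11c.png

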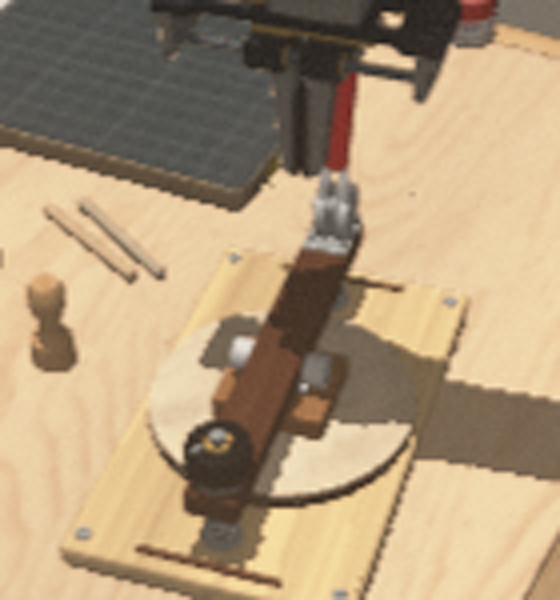

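I reopen the lever before feeling anew: go over it, down on the far side, and nudge it back.

Request:
{"op": "carry_out", "data": {
  "deltas": "-0.045 0 0 0 0;-0.05 0 0.03 0 0;-0.05 0 0.08 0 0;-0.05 0 0.12 0 0;-0.05 0 0.155 0 0;-0.03 0 0.155 0 0;0 0 0.155 0 0;0.005 0 0.155 0 0;0.005 0 0.155 0 0"
}}

```text
clock: 18.45
tcp_pos: [0.5714, -0.1153, 0.1569]
ee_rot: [1.072, 1.29, -1.063]
wrist_force: [0.5, 0.5, 0.8]
grip_width: 0.0003
```

```bash
python3 snap.py 12; python3 -c "
from h import *
lev()"
```

```text
t 18.55 tcp [ 0.5728 -0.1158  0.1588] F [-0.4   1.05 -0.16] T [-0.01  -0.07   0.022] w 0.0002 q [ 0.38  0.4  -0.3   1.78  0.13  0.97  0.22] ty ang 0.1899 txz [ 0.009  0.002 -1.   ]
t 18.55 tcp [ 0.5728 -0.1158  0.1588] F [-0.4   1.05 -0.16] T [-0.01  -0.07   0.022] w 0.0002 q [ 0.38  0.4  -0.3   1.78  0.13  0.97  0.22] ty ang 0.1899 txz [ 0.009  0.002 -1.   ]
yp -0.2027 xp -0.0004 tipz 0.1908 | corner r 0.1200 theta 1.364 | Fx' -0.19 Fy' 1.11 Fz -0.16  equiv@85mm 0.91
```

View pics/scene12c.png

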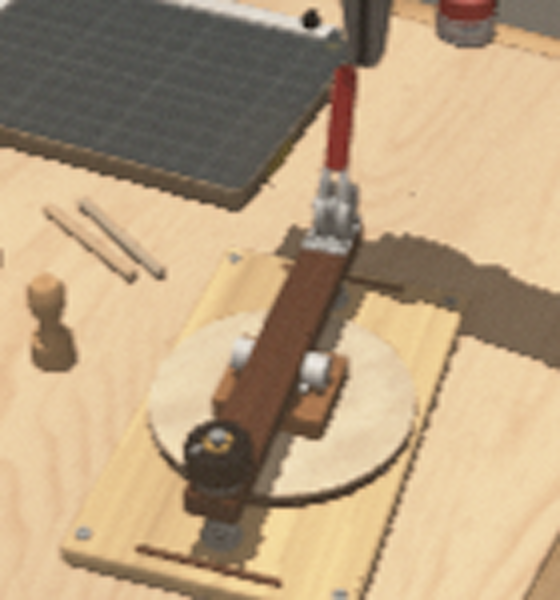

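Request:
{"op": "carry_out", "data": {
  "deltas": "0 0 -0.02 0 0;0 0 -0.04 0 0;0 0 -0.06 0 0;0 0 -0.08 0 0;0 0 -0.1 0 0;0 0 -0.1 0 0;0 0 -0.085 0 0;-0.03 0 -0.08 0 0;-0.055 0 -0.08 0 0;-0.055 0 -0.11 0 0;-0.055 0 -0.155 0 0;-0.03 0 -0.175 0 0"
}}

```text
clock: 19.75
tcp_pos: [0.5425, 0.0578, 0.1924]
ee_rot: [1.077, 1.281, -1.055]
wrist_force: [0.0, 0.7, -0.9]
grip_width: 0.0003
```

Request:
{"op": "carry_out", "data": {
  "deltas": "0.01 0 -0.005 0 0;0.03 0 -0.005 0 0;0.03 0 -0.005 0 0"
}}

```text
clock: 20.05
tcp_pos: [0.5414, 0.0598, 0.1606]
ee_rot: [1.077, 1.282, -1.06]
wrist_force: [-0.0, 0.1, 0.3]
grip_width: 0.0001
```

```bash
python3 snap.py 13; python3 -c "
from h import *
lev()"
```

```text
t 20.15 tcp [0.5428 0.0605 0.1626] F [-0.33  0.24 -0.28] T [-0.029 -0.109  0.02 ] w 0.0004 q [ 0.14  0.34 -0.38  1.87  0.15  0.95 -0.12] ty ang 0.1871 txz [ 0.017  0.003 -1.   ]
t 20.15 tcp [0.5428 0.0605 0.1626] F [-0.33  0.24 -0.28] T [-0.029 -0.109  0.02 ] w 0.0004 q [ 0.14  0.34 -0.38  1.87  0.15  0.95 -0.12] ty ang 0.1871 txz [ 0.017  0.003 -1.   ]
yp -0.0239 xp 0.0036 tipz 0.1946 | corner r 0.1251 theta -0.270 | Fx' -0.28 Fy' 0.30 Fz -0.28  equiv@85mm 0.60
```

View pics/scene13c.png

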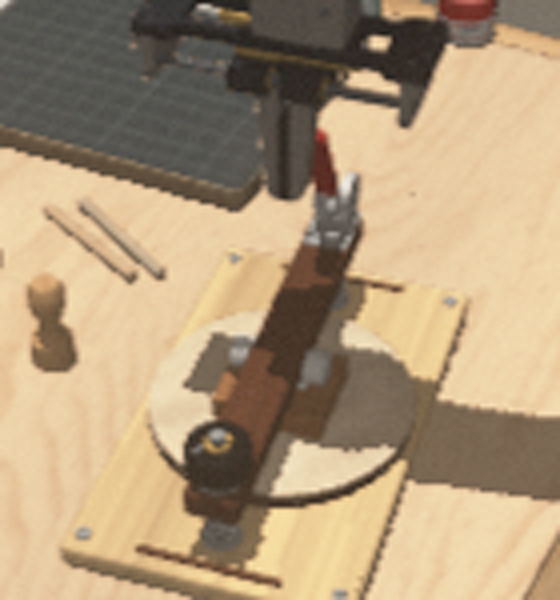

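The lever is open again, leaning toward the nut. Feel again.

Request:
{"op": "carry_out", "data": {
  "deltas": "0 -0.003 0.03 0 0;0.001 -0.003 0.058 0 0;0.001 -0.003 0.083 0 0;0.001 -0.003 0.093 0 0;0.0015 -0.003 0.102 0 0;0.003 -0.003 0.11 0 0;0.005 -0.003 0.1185 0 0;0.0075 -0.003 0.125 0 0;0.01 -0.003 0.1305 0 0;0.0135 -0.003 0.136 0 0;0.017 -0.003 0.141 0 0;0.017 -0.003 0.141 0 0"
}}

```text
clock: 21.35
tcp_pos: [0.568, -0.0753, 0.1476]
ee_rot: [1.081, 1.28, -1.052]
wrist_force: [-1.7, 6.7, 10.0]
grip_width: 0.0003
```

```bash
python3 -c "
from h import *
from cell import read_camera
lev()
for i in range(8): read_camera('top'); lev()"|grep yp
```

```text
yp -0.1621 xp 0.0025 tipz 0.1796 | corner r 0.0849 theta 1.159 | Fx' -0.35 Fy' 6.87 Fz 9.98  equiv@85mm 11.28
yp -0.1618 xp 0.0026 tipz 0.1798 | corner r 0.0849 theta 1.155 | Fx' 0.52 Fy' 6.85 Fz 10.30  equiv@85mm 11.41
yp -0.1616 xp 0.0026 tipz 0.1798 | corner r 0.0848 theta 1.153 | Fx' -0.04 Fy' 6.82 Fz 9.90  equiv@85mm 11.15
yp -0.1614 xp 0.0026 tipz 0.1799 | corner r 0.0847 theta 1.151 | Fx' 0.43 Fy' 7.47 Fz 9.86  equiv@85mm 11.66
yp -0.1613 xp 0.0027 tipz 0.1799 | corner r 0.0848 theta 1.150 | Fx' 0.62 Fy' 6.75 Fz 10.80  equiv@85mm 11.56
yp -0.1613 xp 0.0027 tipz 0.1800 | corner r 0.0848 theta 1.149 | Fx' 0.03 Fy' 6.71 Fz 11.46  equiv@85mm 11.88
yp -0.1613 xp 0.0027 tipz 0.1800 | corner r 0.0848 theta 1.149 | Fx' 0.18 Fy' 7.07 Fz 10.11  equiv@85mm 11.45
yp -0.1613 xp 0.0027 tipz 0.1800 | corner r 0.0848 theta 1.149 | Fx' 0.15 Fy' 8.02 Fz 10.43  equiv@85mm 12.42
yp -0.1612 xp 0.0027 tipz 0.1800 | corner r 0.0848 theta 1.148 | Fx' -0.77 Fy' 6.74 Fz 10.82  equiv@85mm 11.55
```

This is stiffer than predicted: 11.5 N, with the lever at 1.15 because the arm gave a little. I go to 1.2 proper and re-read, with a picture to check the angle.

Request:
{"op": "carry_out", "data": {
  "deltas": "0.0025 0 0.004 0 0;0.005 0 0.0075 0 0;0.005 0 0.0075 0 0;0.005 0 0.0075 0 0"
}}

```text
clock: 22.15
tcp_pos: [0.5704, -0.0779, 0.1449]
ee_rot: [1.081, 1.282, -1.046]
wrist_force: [-2.7, 6.0, 10.4]
grip_width: 0.0002
```

```bash
python3 snap.py 14; python3 -c "
from h import *
from cell import read_camera
lev()
for i in range(4): read_camera('top'); lev()"|grep yp
```

```text
t 22.25 tcp [ 0.5704 -0.0778  0.145 ] F [-2.96  6.12 11.02] T [1.588 0.618 0.021] w 0.0006 q [ 0.34  0.4  -0.32  1.82  0.14  0.92  0.15] ty ang 0.1939 txz [ 0.022  0.009 -1.   ]
yp -0.1650 xp 0.0044 tipz 0.1770 | corner r 0.0844 theta 1.205 | Fx' -1.74 Fy' 6.58 Fz 11.02  equiv@85mm 11.78
yp -0.1650 xp 0.0045 tipz 0.1770 | corner r 0.0844 theta 1.205 | Fx' -1.14 Fy' 7.63 Fz 9.68  equiv@85mm 11.85
yp -0.1650 xp 0.0045 tipz 0.1770 | corner r 0.0844 theta 1.205 | Fx' -1.80 Fy' 7.79 Fz 10.13  equiv@85mm 12.24
yp -0.1649 xp 0.0045 tipz 0.1770 | corner r 0.0844 theta 1.204 | Fx' -1.47 Fy' 6.92 Fz 11.53  equiv@85mm 12.35
yp -0.1649 xp 0.0046 tipz 0.1770 | corner r 0.0844 theta 1.204 | Fx' -0.93 Fy' 7.14 Fz 11.25  equiv@85mm 12.37
```

View pics/scene14c.png

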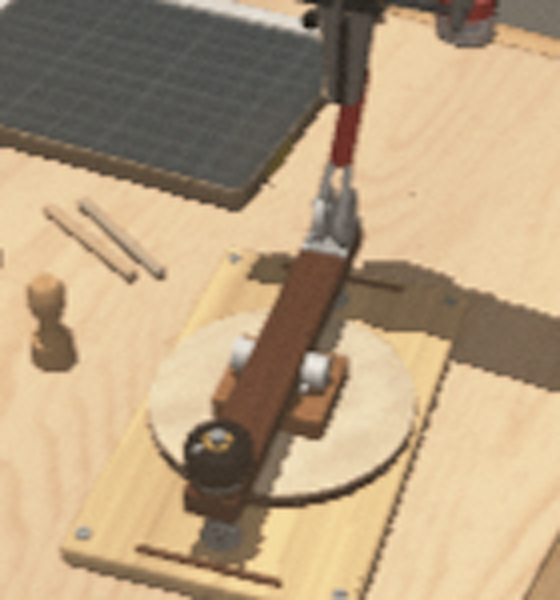

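View pics/top14c.png

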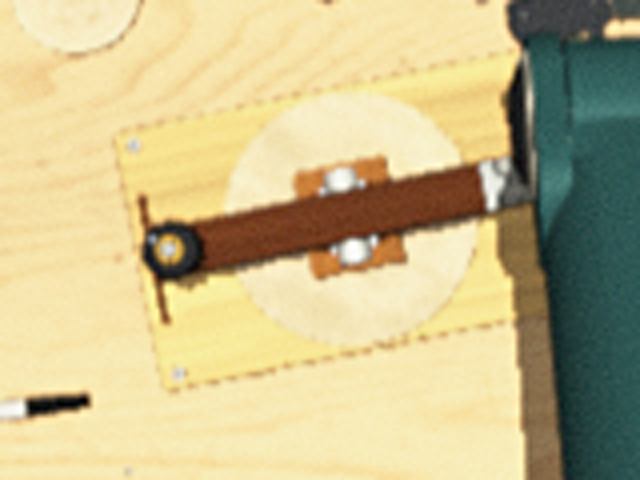

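12.1 N at 1.205. The two readings disagree with 2.8 N/mm, so I suspect friction hysteresis. I relax a few mm to test for it.

Request:
{"op": "carry_out", "data": {
  "deltas": "0.001 0 0.002 0 0;0.001 0 0.002 0 0;0.001 0 0.002 0 0"
}}

```text
clock: 22.75
tcp_pos: [0.5719, -0.0755, 0.146]
ee_rot: [1.082, 1.285, -1.039]
wrist_force: [-2.6, 7.4, 11.1]
grip_width: 0.0009
```

```bash
python3 -c "
from h import *
from cell import read_camera
lev()
for i in range(4): read_camera('top'); lev()"|grep yp
```

```text
yp -0.1630 xp 0.0063 tipz 0.1780 | corner r 0.0841 theta 1.179 | Fx' -1.13 Fy' 7.73 Fz 11.06  equiv@85mm 12.56
yp -0.1630 xp 0.0063 tipz 0.1780 | corner r 0.0841 theta 1.179 | Fx' -1.19 Fy' 7.06 Fz 8.93  equiv@85mm 10.81
yp -0.1630 xp 0.0063 tipz 0.1780 | corner r 0.0841 theta 1.179 | Fx' -1.24 Fy' 8.16 Fz 10.19  equiv@85mm 12.42
yp -0.1630 xp 0.0063 tipz 0.1780 | corner r 0.0841 theta 1.179 | Fx' -1.61 Fy' 7.53 Fz 10.39  equiv@85mm 12.02
yp -0.1630 xp 0.0063 tipz 0.1780 | corner r 0.0841 theta 1.179 | Fx' -1.07 Fy' 7.69 Fz 10.92  equiv@85mm 12.45
```

No hysteresis: it stays at about 12 N, which is over the window. I'll back the nut off by about 0.6 rad and feel again.

Request:
{"op": "carry_out", "data": {
  "deltas": "-0.005 0 -0.02 0 0;-0.02 0 -0.06 0 0;-0.045 -0.003 -0.1 0 0;-0.05 -0.006 -0.15 0 0;-0.055 -0.006 -0.2 0 0.3;-0.055 -0.006 -0.25 0 0.8;-0.055 -0.006 -0.288 0 0.8;-0.055 -0.006 -0.288 0 0.8;-0.055 -0.006 -0.288 0 0.8"
}}

```text
clock: 23.85
tcp_pos: [0.5077, 0.2057, 0.203]
ee_rot: [1.079, 1.285, -1.038]
wrist_force: [-0.6, -0.5, -0.9]
grip_width: 0.0381
```

```bash
python3 snap.py 15; python3 -c "
from h import *
o,M=st();print(M.round(3))
to(.511,.2058,.054)"
```

```text
t 23.95 tcp [0.5085 0.2035 0.2027] F [ 0.53 -0.62  0.57] T [-0.051 -0.065 -0.04 ] w 0.0466 q [-0.06  0.3  -0.46  1.83  0.16  1.02 -0.38] ty ang 0.1959 txz [ 0.024  0.011 -1.   ]
t 23.95 tcp [0.5085 0.2035 0.2027] F [ 0.53 -0.62  0.57] T [-0.051 -0.065 -0.04 ] w 0.0466 q [-0.06  0.3  -0.46  1.83  0.16  1.02 -0.38] ty ang 0.1959 txz [ 0.024  0.011 -1.   ]
[[ 0.024  0.981  0.195]
 [ 0.011  0.195 -0.981]
 [-1.     0.026 -0.006]]
t 23.95 tcp [0.5085 0.2035 0.2027] F [ 0.53 -0.62  0.57] T [-0.051 -0.065 -0.04 ] w 0.0466 q [-0.06  0.3  -0.46  1.83  0.16  1.02 -0.38] ty ang 0.1959 txz [ 0.024  0.011 -1.   ]
delta to (0.511, 0.2058, 0.054) [ 0.1488 -0.001  -0.0008]
```

View pics/scene15c.png

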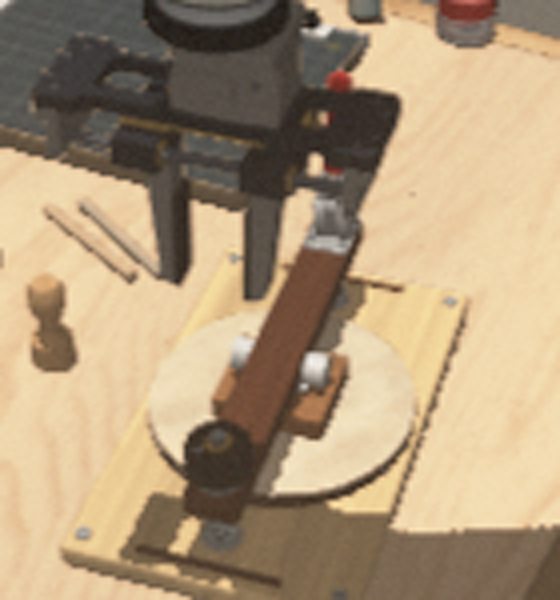

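Request:
{"op": "carry_out", "data": {
  "deltas": "0.04 -0.001 -0.001 0 0.8;0.08 -0.001 -0.001 0 0.8;0.12 -0.001 -0.001 0 0.8;0.14 -0.001 -0.001 0 0.8;0.149 -0.001 -0.001 0 0.8;0.149 -0.001 -0.001 0 0.8;0.149 -0.001 -0.001 0 0.35;0.149 -0.001 -0.001 0 0.35;0.149 -0.001 -0.001 0 0.35;0.149 -0.001 -0.001 0 0.35;0.149 -0.001 -0.001 0 0.35;0.149 -0.001 -0.001 0 0.35"
}}

```text
clock: 25.15
tcp_pos: [0.5125, 0.2064, 0.0548]
ee_rot: [1.084, 1.281, -1.039]
wrist_force: [4.1, 0.6, 3.4]
grip_width: 0.0422
```

```bash
python3 -c "
from h import *
st()"
```

```text
t 25.15 tcp [0.5125 0.2064 0.0548] F [4.06 0.65 3.36] T [-0.059 -0.686 -0.059] w 0.0422 q [-0.13  0.49 -0.4   1.94  0.28  0.73 -0.49] ty ang 0.1958 txz [ 0.027  0.012 -1.   ]
```

Request:
{"op": "carry_out", "data": {
  "deltas": "-0.0001 -0.001 0 -0.1 0.35;-0.0003 -0.001 0 -0.2 0.35;-0.0004 -0.001 0 -0.3 0.35;-0.0005 -0.001 0 -0.4 0.35;-0.0006 -0.001 0 -0.5 0.35;-0.0008 -0.001 0 -0.6 0.35;-0.0008 -0.001 0 -0.6 0.35"
}}

```text
clock: 25.85
tcp_pos: [0.512, 0.2062, 0.0556]
ee_rot: [0.623, 1.463, -0.586]
wrist_force: [2.3, 0.3, -0.3]
grip_width: 0.0423
```

```bash
python3 -c "
from h import *
st()"
```

```text
t 25.85 tcp [0.512  0.2062 0.0556] F [ 2.33  0.29 -0.32] T [ 0.246 -0.821 -0.014] w 0.0423 q [-0.01  0.52 -0.54  1.94  0.39  0.75  0.02] ty ang 0.7954 txz [ 0.028  0.013 -1.   ]
```

Request:
{"op": "carry_out", "data": {
  "deltas": "0 0 0 0 0.7;0 0 0 0 0.7;0 0 0 0 0.7;-0.05 0 0 0 0.6;-0.1 0 0 0 0.3;-0.15 -0.01 0.014 0.1 0;-0.165 -0.037 0.053 0.2 0;-0.165 -0.07 0.1 0.3 0;-0.165 -0.1 0.145 0.4 0;-0.165 -0.13 0.19 0.5 0;-0.165 -0.16 0.23 0.603 0;-0.165 -0.185 0.267 0.603 0"
}}

```text
clock: 27.05
tcp_pos: [0.5659, -0.1052, 0.2183]
ee_rot: [1.089, 1.279, -1.043]
wrist_force: [1.0, 0.8, -0.1]
grip_width: 0.0005
```

```bash
python3 -c "
from h import *
lev()"
```

```text
t 27.05 tcp [ 0.5659 -0.1052  0.2183] F [ 1.    0.82 -0.09] T [-0.01  -0.152 -0.039] w 0.0005 q [ 0.46  0.32 -0.4   1.75  0.12  1.07  0.21] ty ang 0.1898 txz [ 0.028  0.013 -1.   ]
yp -0.1911 xp -0.0052 tipz 0.2503 | corner r 0.1607 theta 1.022 | Fx' 1.13 Fy' 0.62 Fz -0.09  equiv@85mm 0.95
```

Request:
{"op": "carry_out", "data": {
  "deltas": "0 0.003 0.012 0 0;0.03 0.005 0.012 0 0;0.058 0.005 0.012 0 0;0.058 0.005 0.005 0 0;0.058 0.005 -0.02 0 0;0.058 0.005 -0.04 0 0;0.058 0.005 -0.06 0 0;0.058 0.005 -0.08 0 0;0.058 0.005 -0.092 0 0;0.058 0.005 -0.092 0 0;0.05 0.005 -0.08 0 0;0.025 0.005 -0.075 0 0"
}}

```text
clock: 28.25
tcp_pos: [0.5562, -0.0328, 0.1929]
ee_rot: [1.088, 1.282, -1.047]
wrist_force: [0.4, -1.2, 0.1]
grip_width: 0.0006
```

Request:
{"op": "carry_out", "data": {
  "deltas": "-0.025 0 0 0 0;-0.03 0 -0.03 0 0;-0.03 0 -0.075 0 0;-0.01 0 -0.09 0 0;0.025 0 -0.09 0 0;0.025 0 -0.09 0 0"
}}

```text
clock: 28.85
tcp_pos: [0.5375, 0.0541, 0.1657]
ee_rot: [1.086, 1.286, -1.053]
wrist_force: [-0.7, -0.0, -0.0]
grip_width: 0.0002
```

```bash
python3 snap.py 16; python3 -c "
from h import *
lev()"
```

```text
t 28.95 tcp [0.5404 0.0544 0.1692] F [-0.02 -0.43  1.12] T [-0.045 -0.089 -0.013] w -0.0001 q [ 0.22  0.33 -0.46  1.87  0.17  0.95 -0.12] ty ang 0.1856 txz [ 0.023  0.012 -1.   ]
t 28.95 tcp [0.5404 0.0544 0.1692] F [-0.02 -0.43  1.12] T [-0.045 -0.089 -0.013] w -0.0001 q [ 0.22  0.33 -0.46  1.87  0.17  0.95 -0.12] ty ang 0.1856 txz [ 0.023  0.012 -1.   ]
yp -0.0295 xp 0.0000 tipz 0.2012 | corner r 0.1259 theta -0.202 | Fx' -0.10 Fy' -0.42 Fz 1.12  equiv@85mm -1.58
```

View pics/scene16c.png

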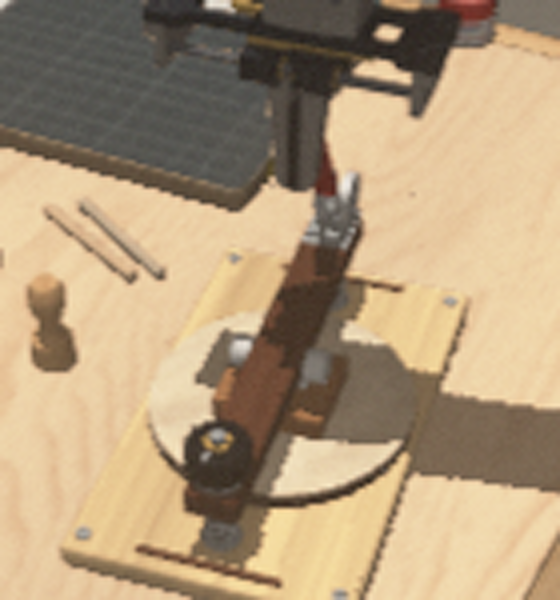

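View pics/top16c.png

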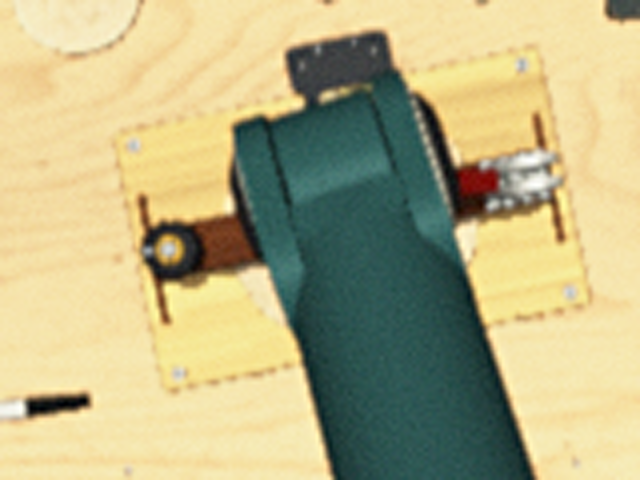

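The lever is fully open again. Feel once more, with some compensation for the arm's give.

Request:
{"op": "carry_out", "data": {
  "deltas": "0.004 0 0.03 0 0;0.007 0 0.055 0 0;0.008 0 0.0775 0 0;0.008 0 0.087 0 0;0.0085 0 0.096 0 0;0.0105 0 0.105 0 0;0.0125 0 0.114 0 0;0.0155 0 0.121 0 0;0.0185 0 0.127 0 0;0.022 0 0.133 0 0;0.0255 0 0.1385 0 0;0.0255 0 0.1385 0 0"
}}

```text
clock: 30.15
tcp_pos: [0.5677, -0.0795, 0.144]
ee_rot: [1.091, 1.281, -1.046]
wrist_force: [-1.1, 4.8, 8.6]
grip_width: 0.0001
```

```bash
python3 -c "
from h import *
from cell import read_camera
lev()
for i in range(7): read_camera('top'); lev()"|grep yp
```

```text
yp -0.1661 xp 0.0014 tipz 0.1760 | corner r 0.0843 theta 1.222 | Fx' -0.13 Fy' 4.88 Fz 8.59  equiv@85mm 9.04
yp -0.1658 xp 0.0016 tipz 0.1762 | corner r 0.0842 theta 1.218 | Fx' -1.36 Fy' 4.96 Fz 8.66  equiv@85mm 9.12
yp -0.1656 xp 0.0016 tipz 0.1762 | corner r 0.0842 theta 1.217 | Fx' -1.04 Fy' 4.34 Fz 9.23  equiv@85mm 8.96
yp -0.1655 xp 0.0016 tipz 0.1763 | corner r 0.0841 theta 1.215 | Fx' -0.55 Fy' 5.79 Fz 8.49  equiv@85mm 9.66
yp -0.1654 xp 0.0017 tipz 0.1764 | corner r 0.0842 theta 1.213 | Fx' 0.17 Fy' 5.31 Fz 8.89  equiv@85mm 9.51
yp -0.1653 xp 0.0017 tipz 0.1764 | corner r 0.0841 theta 1.213 | Fx' -0.13 Fy' 5.35 Fz 9.56  equiv@85mm 9.93
yp -0.1652 xp 0.0017 tipz 0.1764 | corner r 0.0841 theta 1.212 | Fx' -1.20 Fy' 5.84 Fz 9.67  equiv@85mm 10.38
yp -0.1653 xp 0.0017 tipz 0.1764 | corner r 0.0841 theta 1.212 | Fx' 0.39 Fy' 6.34 Fz 8.86  equiv@85mm 10.31
```

```bash
python3 -c "
from h import *
from cell import read_camera
for i in range(12): read_camera('top'); lev()"|grep yp|cut -c20-
```

```text
7 tipz 0.1765 | corner r 0.0841 theta 1.211 | Fx' -0.91 Fy' 6.22 Fz 9.22  equiv@85mm 10.42
7 tipz 0.1765 | corner r 0.0841 theta 1.211 | Fx' -0.31 Fy' 6.12 Fz 8.47  equiv@85mm 9.90
7 tipz 0.1765 | corner r 0.0841 theta 1.211 | Fx' -0.47 Fy' 5.28 Fz 9.58  equiv@85mm 9.89
7 tipz 0.1765 | corner r 0.0841 theta 1.211 | Fx' -0.04 Fy' 5.85 Fz 9.23  equiv@85mm 10.13
7 tipz 0.1765 | corner r 0.0841 theta 1.211 | Fx' -0.72 Fy' 6.48 Fz 9.86  equiv@85mm 11.00
7 tipz 0.1765 | corner r 0.0841 theta 1.211 | Fx' -0.64 Fy' 6.87 Fz 9.04  equiv@85mm 10.83
7 tipz 0.1765 | corner r 0.0841 theta 1.211 | Fx' -0.55 Fy' 6.38 Fz 9.21  equiv@85mm 10.54
7 tipz 0.1765 | corner r 0.0841 theta 1.211 | Fx' -0.22 Fy' 5.53 Fz 8.55  equiv@85mm 9.47
7 tipz 0.1765 | corner r 0.0841 theta 1.211 | Fx' -0.22 Fy' 5.00 Fz 9.68  equiv@85mm 9.71
7 tipz 0.1765 | corner r 0.0841 theta 1.211 | Fx' -0.63 Fy' 6.07 Fz 8.58  equiv@85mm 9.92
7 tipz 0.1765 | corner r 0.0841 theta 1.211 | Fx' -0.56 Fy' 5.74 Fz 8.89  equiv@85mm 9.84
7 tipz 0.1765 | corner r 0.0841 theta 1.211 | Fx' -0.41 Fy' 6.29 Fz 9.24  equiv@85mm 10.49
```

Settled at 10.15 N. The difference from 12.1 N for 0.6 rad fits 2.6 N/mm, so the last two readings are consistent with each other. I back off another 0.4 rad.

Request:
{"op": "carry_out", "data": {
  "deltas": "-0.005 0 -0.02 0 0;-0.02 0 -0.06 0 0;-0.045 0 -0.1 0 0.3;-0.05 0 -0.15 0.1 0.8;-0.055 0 -0.2 0.2 0.8;-0.055 0 -0.25 0.2 0.8;-0.055 0 -0.29 0.2 0.8;-0.055 0 -0.29 0.2 0.8;-0.055 0 -0.29 0.2 0.8"
}}

```text
clock: 32.0
tcp_pos: [0.5116, 0.2062, 0.2021]
ee_rot: [1.237, 1.197, -1.19]
wrist_force: [0.2, -1.1, -0.2]
grip_width: 0.0541
```

```bash
python3 -c "
from h import *
to(.5115,.206,.0547)"
```

```text
t 32.0 tcp [0.5116 0.2062 0.2021] F [ 0.23 -1.09 -0.24] T [-0.034 -0.057  0.024] w 0.0541 q [-0.03  0.31 -0.5   1.82  0.17  1.02 -0.6 ] ty ang -0.0087 txz [ 0.025  0.014 -1.   ]
delta to (0.5115, 0.206, 0.0547) [ 0.1473 -0.0038  0.0023]
```

Request:
{"op": "carry_out", "data": {
  "deltas": "0.02 -0.002 0.001 0 0.8;0.06 -0.004 0.002 0 0.8;0.1 -0.004 0.002 0 0.8;0.13 -0.004 0.002 0 0.8;0.147 -0.004 0.002 0 0.8;0.147 -0.004 0.002 0 0.8;0.147 -0.004 0.002 0 0.35;0.147 -0.004 0.002 0 0.35;0.147 -0.004 0.002 0 0.35;0.147 -0.004 0.002 0 0.35;0.147 -0.004 0.002 0 0.35;0.147 -0.004 0.002 0 0.35"
}}

```text
clock: 33.2
tcp_pos: [0.5127, 0.2064, 0.0561]
ee_rot: [1.24, 1.195, -1.188]
wrist_force: [2.2, -0.7, 5.2]
grip_width: 0.0421
```

```bash
python3 -c "
from h import *
st()"
```

```text
t 33.2 tcp [0.5127 0.2064 0.0561] F [ 2.24 -0.7   5.23] T [-0.196 -0.51  -0.004] w 0.0421 q [-0.1   0.5  -0.43  1.94  0.31  0.73 -0.72] ty ang -0.0092 txz [ 0.028  0.014 -1.   ]
```

Request:
{"op": "carry_out", "data": {
  "deltas": "-0.0001 0 0 -0.1 0.35;-0.0003 0 0 -0.2 0.35;-0.0004 0 0 -0.3 0.35;-0.0005 0 0 -0.4 0.35;-0.0005 0 0 -0.4 0.35"
}}

```text
clock: 33.7
tcp_pos: [0.5124, 0.2063, 0.0566]
ee_rot: [0.937, 1.354, -0.892]
wrist_force: [0.2, -0.2, 3.3]
grip_width: 0.0417
```

```bash
python3 -c "
from h import *
st()"
```

```text
t 33.7 tcp [0.5124 0.2063 0.0566] F [ 0.24 -0.2   3.3 ] T [-0.109  0.002 -0.078] w 0.0417 q [-0.02  0.52 -0.53  1.94  0.38  0.75 -0.38] ty ang 0.3907 txz [ 0.027  0.015 -1.   ]
```

Request:
{"op": "carry_out", "data": {
  "deltas": "0 0 0 0 0.7;0 0 0 0 0.7;0 0 0 0 0.7;-0.05 0 0 0 0.6;-0.1 0 0 0 0.3;-0.15 -0.003 0.015 0.1 0;-0.165 -0.013 0.06 0.2 0;-0.165 -0.025 0.11 0.2 0;-0.165 -0.035 0.16 0.2 0;-0.165 -0.045 0.21 0.2 0;-0.165 -0.055 0.26 0.2 0;-0.165 -0.063 0.318 0.2 0"
}}

```text
clock: 34.9
tcp_pos: [0.5674, -0.1035, 0.2189]
ee_rot: [1.089, 1.281, -1.042]
wrist_force: [1.2, 0.9, 1.0]
grip_width: 0.0007
```

```bash
python3 -c "
from h import *
lev()"
```

```text
t 34.9 tcp [ 0.5674 -0.1035  0.2189] F [1.19 0.89 1.01] T [ 0.031 -0.142 -0.003] w 0.0007 q [ 0.49  0.33 -0.45  1.74  0.14  1.07  0.19] ty ang 0.1902 txz [ 0.027  0.014 -1.   ]
yp -0.1896 xp -0.0034 tipz 0.2509 | corner r 0.1606 theta 1.013 | Fx' 1.34 Fy' 0.65 Fz 1.01  equiv@85mm 1.97
```

Request:
{"op": "carry_out", "data": {
  "deltas": "0 0.003 0.013 0 0;0.03 0.003 0.013 0 0;0.058 0.003 0.013 0 0;0.058 0.003 0.005 0 0;0.058 0.003 -0.02 0 0;0.058 0.003 -0.04 0 0;0.058 0.003 -0.06 0 0;0.058 0.003 -0.08 0 0;0.058 0.003 -0.093 0 0;0.058 0.003 -0.093 0 0;0.05 0.003 -0.08 0 0;0.025 0.003 -0.075 0 0"
}}

```text
clock: 36.1
tcp_pos: [0.5557, -0.0316, 0.1936]
ee_rot: [1.089, 1.283, -1.047]
wrist_force: [0.3, -1.6, 0.0]
grip_width: 0.0002
```

Request:
{"op": "carry_out", "data": {
  "deltas": "-0.025 0 0 0 0;-0.03 0 -0.03 0 0;-0.03 0 -0.075 0 0;-0.01 0 -0.09 0 0;0.025 0 -0.09 0 0;0.025 0 -0.09 0 0;0.025 0 -0.09 0 0"
}}

```text
clock: 36.8
tcp_pos: [0.5399, 0.0556, 0.1699]
ee_rot: [1.09, 1.283, -1.049]
wrist_force: [-0.8, 0.0, 1.1]
grip_width: 0.0004
```

```bash
python3 snap.py 17; python3 -c "
from h import *
lev()"
```

```text
t 36.9 tcp [0.5409 0.0561 0.1711] F [ 0.16  0.28 -0.59] T [ 0.018 -0.136 -0.037] w 0.0002 q [ 0.26  0.34 -0.51  1.87  0.19  0.96 -0.14] ty ang 0.186 txz [ 0.025  0.014 -1.   ]
t 36.9 tcp [0.5409 0.0561 0.1711] F [ 0.16  0.28 -0.59] T [ 0.018 -0.136 -0.037] w 0.0002 q [ 0.26  0.34 -0.51  1.87  0.19  0.96 -0.14] ty ang 0.186 txz [ 0.025  0.014 -1.   ]
yp -0.0279 xp 0.0009 tipz 0.2031 | corner r 0.1283 theta -0.202 | Fx' 0.21 Fy' 0.24 Fz -0.59  equiv@85mm 0.87
```

View pics/scene17c.png

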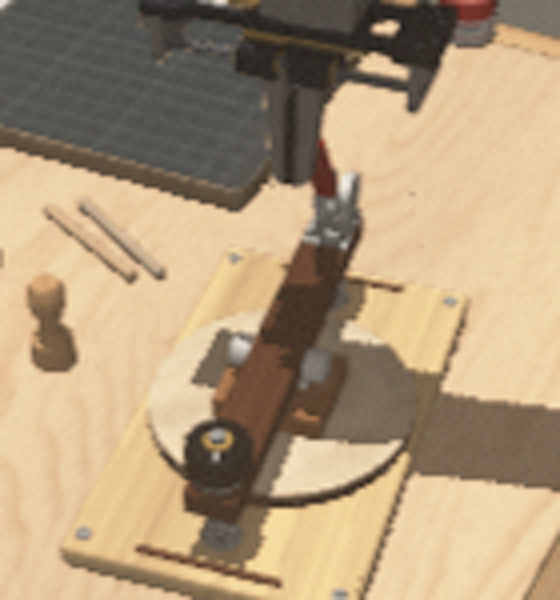

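Request:
{"op": "carry_out", "data": {
  "deltas": "0.005 0 0.03 0 0;0.009 0 0.055 0 0;0.01 0 0.079 0 0;0.01 0 0.089 0 0;0.0105 0 0.098 0 0;0.0125 0 0.107 0 0;0.0145 0 0.115 0 0;0.0175 0 0.122 0 0;0.0205 0 0.1285 0 0;0.024 0 0.134 0 0;0.027 0 0.139 0 0;0.027 0 0.139 0 0"
}}

```text
clock: 38.1
tcp_pos: [0.5681, -0.0784, 0.1438]
ee_rot: [1.092, 1.281, -1.044]
wrist_force: [-1.0, 4.5, 7.9]
grip_width: 0.0005
```

```bash
python3 -c "
from h import *
from cell import read_camera
for i in range(22): read_camera('top'); lev()"|grep yp|cut -c20-
```

```text
1 tipz 0.1759 | corner r 0.0835 theta 1.213 | Fx' -0.48 Fy' 4.80 Fz 7.59  equiv@85mm 8.26
2 tipz 0.1760 | corner r 0.0835 theta 1.211 | Fx' -0.46 Fy' 4.52 Fz 7.27  equiv@85mm 7.85
2 tipz 0.1761 | corner r 0.0835 theta 1.209 | Fx' -0.68 Fy' 3.28 Fz 7.58  equiv@85mm 7.04
2 tipz 0.1761 | corner r 0.0835 theta 1.209 | Fx' -0.27 Fy' 3.75 Fz 8.25  equiv@85mm 7.80
2 tipz 0.1761 | corner r 0.0835 theta 1.208 | Fx' -0.92 Fy' 4.36 Fz 8.48  equiv@85mm 8.41
2 tipz 0.1761 | corner r 0.0834 theta 1.208 | Fx' -1.15 Fy' 4.64 Fz 7.48  equiv@85mm 8.05
3 tipz 0.1762 | corner r 0.0835 theta 1.207 | Fx' -0.32 Fy' 4.69 Fz 8.41  equiv@85mm 8.63
2 tipz 0.1762 | corner r 0.0835 theta 1.207 | Fx' -1.64 Fy' 4.84 Fz 8.36  equiv@85mm 8.73
2 tipz 0.1762 | corner r 0.0835 theta 1.206 | Fx' -0.33 Fy' 5.59 Fz 7.48  equiv@85mm 8.80
2 tipz 0.1762 | corner r 0.0834 theta 1.207 | Fx' 0.21 Fy' 4.56 Fz 7.42  equiv@85mm 7.95
3 tipz 0.1762 | corner r 0.0835 theta 1.206 | Fx' 0.19 Fy' 5.88 Fz 8.35  equiv@85mm 9.54
2 tipz 0.1762 | corner r 0.0834 theta 1.206 | Fx' -1.02 Fy' 5.03 Fz 8.26  equiv@85mm 8.81
2 tipz 0.1762 | corner
[... 176 characters left out ...]
rner r 0.0834 theta 1.206 | Fx' -0.47 Fy' 4.61 Fz 7.60  equiv@85mm 8.10
3 tipz 0.1762 | corner r 0.0835 theta 1.206 | Fx' 0.22 Fy' 4.90 Fz 7.69  equiv@85mm 8.37
2 tipz 0.1762 | corner r 0.0834 theta 1.206 | Fx' -0.14 Fy' 4.73 Fz 8.94  equiv@85mm 8.96
2 tipz 0.1762 | corner r 0.0835 theta 1.207 | Fx' -0.69 Fy' 5.16 Fz 8.14  equiv@85mm 8.85
2 tipz 0.1762 | corner r 0.0835 theta 1.206 | Fx' -0.62 Fy' 4.31 Fz 7.02  equiv@85mm 7.51
2 tipz 0.1762 | corner r 0.0834 theta 1.206 | Fx' -0.30 Fy' 4.31 Fz 7.75  equiv@85mm 7.94
2 tipz 0.1762 | corner r 0.0834 theta 1.206 | Fx' -1.12 Fy' 5.08 Fz 8.05  equiv@85mm 8.73
2 tipz 0.1762 | corner r 0.0835 theta 1.206 | Fx' -0.83 Fy' 4.57 Fz 7.67  equiv@85mm 8.10
```

The settled mean is about 8.4 N at 1.206, inside 8–9.5 N. The three readings (12.1, 10.15, 8.4) are also consistent with each other, so the nut is set. Now close the lever along its arc.

Request:
{"op": "carry_out", "data": {
  "deltas": "0.006 0 0.0075 0 0;0.01 0 0.0122 0 0;0.015 0 0.0167 0 0;0.02 0 0.0206 0 0;0.025 0 0.024 0 0;0.03 0 0.0268 0 0;0.036 0 0.0292 0 0;0.042 0 0.031 0 0;0.0475 0 0.0325 0 0;0.0525 0 0.0335 0 0;0.057 0 0.034 0 0;0.0585 0 0.034 0 0"
}}

```text
clock: 40.4
tcp_pos: [0.5754, -0.1103, 0.0843]
ee_rot: [1.091, 1.282, -1.044]
wrist_force: [0.5, 0.5, 0.7]
grip_width: 0.0004
```

```bash
python3 snap.py 18; python3 -c "
from h import *
lev()"
```

```text
t 40.5 tcp [ 0.5757 -0.1101  0.0848] F [-0.77  0.43  0.14] T [-0.102 -0.075 -0.022] w 0.0008 q [ 0.46  0.5  -0.41  1.84  0.24  0.82  0.13] ty ang 0.1884 txz [ 0.026  0.016 -1.   ]
t 40.5 tcp [ 0.5757 -0.1101  0.0848] F [-0.77  0.43  0.14] T [-0.102 -0.075 -0.022] w 0.0008 q [ 0.46  0.5  -0.41  1.84  0.24  0.82  0.13] ty ang 0.1884 txz [ 0.026  0.016 -1.   ]
yp -0.1977 xp 0.0035 tipz 0.1168 | corner r 0.0828 theta 2.047 | Fx' -0.67 Fy' 0.57 Fz 0.14  equiv@85mm 0.19
```

View pics/scene18c.png

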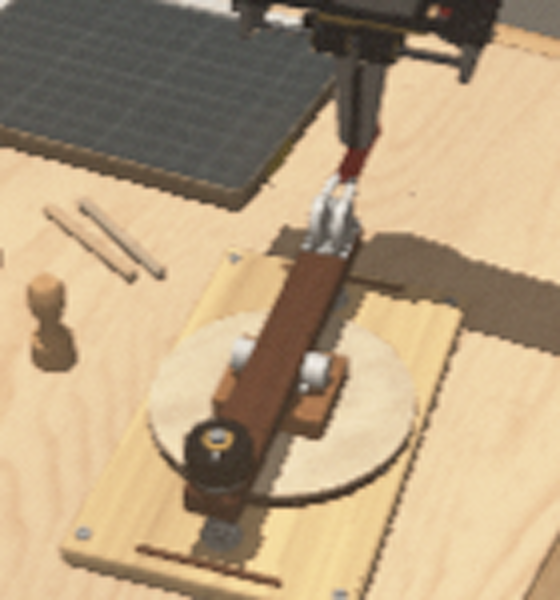

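There is no force on the tool now and the lever seems home. I lift clear and check.

Request:
{"op": "carry_out", "data": {
  "deltas": "-0.03 0 0 0 0;-0.08 0 0 0 0;-0.12 0 0 0 0;-0.14 0 0.05 0 0;-0.14 0 0.1 0 0;-0.14 0 0.15 0 0;-0.14 0 0.15 0 0;-0.14 0 0.15 0 0"
}}

```text
clock: 41.3
tcp_pos: [0.5997, -0.2613, 0.2226]
ee_rot: [1.094, 1.281, -1.046]
wrist_force: [0.5, 0.8, -0.1]
grip_width: -0.0001
```

```bash
python3 snap.py 19; python3 - <<'E'
from h import *
for n in("scene","top"):
    c=dict(np.load(n+"19.npz"));P=deproj(c);hsv=cv2.cvtColor(c["img"],cv2.COLOR_RGB2HSV)
    d=P[...,:2]-NUT; yp=d@YH+.125; xp=d@XH
    m=((hsv[...,0]<8)|(hsv[...,0]>172))&(hsv[...,1]>110)&(np.abs(xp)<.03)&(yp<-.1)&(yp>-.27)&(P[...,2]>.05)
    y,z=yp[m],P[...,2][m]; k=np.polyfit(y,z,1)
    print(n,m.sum(),"yp",y.min().round(3),y.max().round(3),"z",z.min().round(4),np.median(z).round(4),z.max().round(4),"slope",k[0].round(3))
a=dict(np.load("top0.npz"))["img"].astype(int);b=dict(np.load("top19.npz"))["img"]
cv2.imwrite("pics/top19.png",b[:,:,::-1])
E
```

```text
t 41.4 tcp [ 0.6003 -0.2578  0.2231] F [-0.34  0.57 -1.3 ] T [-0.031 -0.071 -0.019] w 0.0008 q [ 0.65  0.46 -0.4   1.54  0.16  1.15  0.42] ty ang 0.1901 txz [ 0.026  0.017 -1.   ]
scene 78 yp -0.231 -0.154 z 0.1119 0.1158 0.1197 slope -0.005
top 147 yp -0.231 -0.154 z 0.1052 0.1151 0.1206 slope -0.009
```

View pics/scene19c.png

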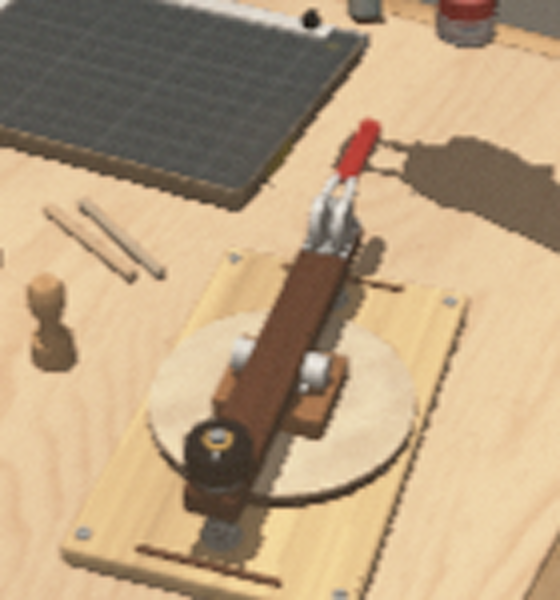

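View pics/top19.png

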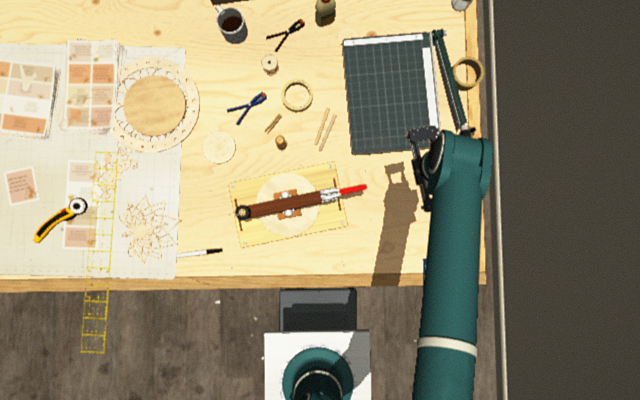

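The lever lies level (slope about 0, top at z≈0.116, where 0.1165 is expected), so it is on its stop. The bystanders are where they were and the robot touches nothing. Handing in.

```bash
python3 -c "
from cell import order
print(order.hand_in())"
```

```text
the job is handed in; nothing more can be done
None
```

The nut is set and the lever is closed fully on its stop. I handed the job in at about 41 s of the 72 s allowed.

**What I did:** I screwed the nut down 1.2 rad, then another 1.15 rad after the first feel of the lever. That was too tight, so I backed it off by 0.6 and then 0.4 rad. The net turn is about 1.35 rad clockwise. I opened the lever again before each new feel, then pushed it home along its arc.

**Last checks:**
- **Lever resistance:** about 8.4 N (settled mean, single readings ±0.6 N), held at 1.2 rad with the final nut setting. The wanted range is 8 to 9.5 N.
- **Lever position:** level to within 0.01 in both cameras, top face at z≈0.116 m (0.1165 expected), with no force on the tool.
- **Bystanders:** they look unmoved in the top picture. I compared it with the first one by eye only.
- **Clamping force:** I could not measure it directly. From the lever's resistance it should be about 125 N.

**What disagreed:**
- **First feel:** it read about 4.65 N, too low to fit the later readings (12.1, 10.15 and 8.4 N). Those three agree with the given 2.8 N per mm to within noise, so I relied on them. I did not find out why the first was low.
- **Reported tool tip:** the real fingertips were about 32 mm higher than the reported TCP. My first grasp therefore closed above the nut, without touching it. I corrected for this from the pictures.

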